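# Sort spoons and chopsticks into the cutlery trays

## Task

Put away the loose cutlery that lies in front of the microwave: lay its two chopsticks in the longer, narrower wooden tray and its two spoons in the shorter, wider one, one piece lying flat along each of the four lanes. Leave the clear-wrapped packet of plastic cutlery and the mug where they are.

Things in the scene. Friction and masses are not known exactly. Their poses are not given: they have to be found in the camera images.
- chopstick_a_center (a point): Dark brown wooden chopstick, 230 mm long, 8 mm square in section, lying flat on the worktop. The point is its centre, half-way up (4 mm above its underside); its x axis runs along its length.
- chopstick_b_center (a point): Mid-brown wooden chopstick, 230 mm long, 8 mm square in section, lying flat on the worktop. The point is its centre, half-way up (4 mm above its underside); its x axis runs along its length.
- spoon_a_center (a point): Steel table spoon, 165 mm long, 35 mm across its bowl, 14 mm high, lying belly down. The point is the middle of its length, 7 mm above its underside: pinch across here with the fingertips nearly down to the worktop. The handle looks 7 mm wide here, but the spoon acts as a solid wedge below it, so the fingers stop at about 24 mm: open to 45 mm or more. Its x axis runs along its length (the bowl is at -x, the handle at +x).
- spoon_b_center (a point): Steel table spoon, 150 mm long, 35 mm across its bowl, 14 mm high, lying belly down. The point is the middle of its length, 7 mm above its underside: pinch across here with the fingertips nearly down to the worktop. The handle looks 7 mm wide here, but the spoon acts as a solid wedge below it, so the fingers stop at about 24 mm: open to 45 mm or more. Its x axis runs along its length (the bowl is at -x, the handle at +x).
- chopstick_tray: The longer and narrower of two open wooden trays, fixed to the worktop: 282 x 132 mm outside, two equal lanes side by side along its length, each 270 mm long and 58 mm wide, parted by a rib 4 mm thick and 12 mm high. Floor 4 mm thick, outer walls 6 mm thick and 22 mm high. Origin: centre of its underside, on the worktop; x along its length, y across, z up; the lanes' centre lines lie at y = +31 and -31 mm.
- spoon_tray: The shorter and wider of two open wooden trays, fixed to the worktop: 217 x 144 mm outside, two equal lanes side by side along its length, each 205 mm long and 64 mm wide, parted by a rib 4 mm thick and 12 mm high. Floor 4 mm thick, outer walls 6 mm thick and 22 mm high. Origin: centre of its underside, on the worktop; x along its length, y across, z up; the lanes' centre lines lie at y = +34 and -34 mm.
- packet: Bystander: crinkled clear sleeve with a black plastic fork and spoon in it, 195 x 38 x 26 mm, lying among the cutlery. Origin: centre of its underside; x along its length. A microwave 280 mm high stands behind the loose cutlery, from about y = -0.11 m to the left; its front is at x = 0.62 m and its door handle reaches out to x = 0.57 m. A kettle 245 mm high stands at x = 0.69, y = -0.60 m; two bowls stand behind the trays, beyond x = 0.75 m.
- mug: Bystander: mustard-yellow mug, 102 mm high, 78 mm across, 113 mm with its handle, standing upright at the left end of the cutlery. Origin: underside, centre of its outline with the handle (16 mm from the cup's axis); the handle points to -y.

How it is judged:
At the end, for the whole second after the job is handed in: One chopstick in each lane of the longer tray and one spoon in each lane of the shorter, at rest and level within 0.1 rad; centres less than 14 mm (chopsticks) and 19 mm (spoons) above the tray's underside and within 22 mm (chopsticks) and 30 mm (spoons) of mid-length (((y of chopstick_a_center in the frame of chopstick_tray between 0.004 and 0.058 m and y of chopstick_b_center in the frame of chopstick_tray between -0.058 and -0.004 m) or (y of chopstick_a_center in the frame of chopstick_tray between -0.058 and -0.004 m and y of chopstick_b_center in the frame of chopstick_tray between 0.004 and 0.058 m)) and x of chopstick_a_center in the frame of chopstick_tray between -0.022 and 0.022 m and z of each of chopstick_a_center, chopstick_b_center in the frame of chopstick_tray below 0.014 m and angle between chopstick_a_center's own x axis and vertical between 1.471 and 1.671 rad and linear speed of each of chopstick_a, chopstick_b, spoon_a, spoon_b below 0.02 m/s and x of chopstick_b_center in the frame of chopstick_tray between -0.022 and 0.022 m and angle between chopstick_b_center's own x axis and vertical between 1.471 and 1.671 rad and ((y of spoon_a_center in the frame of spoon_tray between 0.01 and 0.06 m and y of spoon_b_center in the frame of spoon_tray between -0.06 and -0.01 m) or (y of spoon_a_center in the frame of spoon_tray between -0.06 and -0.01 m and y of spoon_b_center in the frame of spoon_tray between 0.01 and 0.06 m)) and x of spoon_a_center in the frame of spoon_tray between -0.03 and 0.03 m and z of each of spoon_a_center, spoon_b_center in the frame of spoon_tray below 0.019 m and angle between spoon_a_center's own x axis and vertical between 1.471 and 1.671 rad and x of spoon_b_center in the frame of spoon_tray between -0.03 and 0.03 m and angle between spoon_b_center's own x axis and vertical between 1.471 and 1.671 rad); the robot touches nothing.
It fails at once if the wrapped packet is moved more than 20 mm (distance of packet from where it was at the start of the episode above 0.02 m).
It fails at once if the mug is moved more than 20 mm (distance of mug from where it was at the start of the episode above 0.02 m).
It also fails if it takes over 122 s, if anything falls off the work surface, if the arm or the gripper's body presses on something with over 40 N, if the wrist force passes 120 N, or if a joint passes its speed limit or range.

## Robot

A 7-joint arm with a two-finger parallel gripper is mounted at the origin on a cart in front of the work surface, level with it; the furniture and walls round the work are solid. World frame = base frame: x ahead of the robot, y to its left, z up, the work surface at z = 0. Lengths are in m, angles in rad, forces in N, time in s.
With the tool pointing down it reaches from about 0.425 to 0.875 m from the base axis. Payload 4.7 kg.
Tool frame: the origin (TCP) lies between the finger pads; the fingertips stand 8 mm ahead of it and the grasp point (between the pads) lies 11 mm behind it; x points along the fingers, y is the direction in which the jaws open and shut, and the axes are right-handed (so a half turn about x gives the same grasp; the last joint's range is limited). The gripper opens to 87 mm and grips with 3 to 60 N. Pads are 19 mm wide; open, the fingers measure 117 mm over their backs; the gripper's body (75 mm by 190 mm) begins 51 mm behind the grasp point.
Start: joints at [1.121, 0.321, -0.07, 1.45, 0.023, 1.371, -0.057], TCP at [0.291, -0.581, 0.231] pointing down, gripper open.
Joint ranges: [-2.86, 2.86], [-0.3, 2.09], [-1.38, 1.24], [0.06, 2.45], [-1.56, 4.7], [0.09, 2.05], [-2.69, 2.69]. Speed limits (rad/s): [2.57, 2.57, 3.14, 3.14, 3.14, 3.14, 3.14].

## Interface

Orientations are given as [roll, pitch, yaw] about the fixed x, y, z axes, in that order (R = Rz(yaw) Ry(pitch) Rx(roll)).
In Python, from rig import manip gives the robot as it stands. The module is installed in compiled form; this text tells all that it offers.
- The arm moves only by the tool drive_tool, never from a script. Its argument "steps" is a list of rows, each an object with "fingers": the finger opening in mm, from 0 to 87; "offset": the shift along the tool's x, y, z in units of 30 mm (1.0 is 30 mm), a list of three; "dr": the turn, a rotation vector about the tool's x, y, z in units of 6 degrees (1.0 is 6 degrees), a list of three. A call has 1 to 10 rows; each row shifts and turns the commanded pose from where the row before left it, along the tool's axes as they then stand; what a row does not reach is not made up. A row lasts 1/10 s, in which the tool goes at most 50 mm and 8.59 degrees, less where a joint would pass 70% of its speed; a pose out of reach is approached as far as the arm can. A call is refused whole if a number of a shift passes 1 or a number of a turn 1, either way. A call with a gripper value outside its range is refused whole. The fingers move at their own pace and stop on an object; "newtons" is the grip in N (left out, the last holds). Time passes only in rows, so rows that do not move let the fingers close. It gives the time, the measured TCP pose, the force and the opening at its end, in the units of the state.
- manip.sense(): the state, without advancing time (a new reading comes with each control period).
- manip.camera(name): name is "scene" or "top" or "wrist"; returns a dict with "frame" (400x640x3 uint8, blue, green, red), "fx", "fy", "cx", "cy" (pixels), "xyz" and "orientation" of the camera in the world; the wrist camera has in their place "hand_eye" (4x4, takes a point from camera to tool coordinates, whose origin is the TCP and whose axes are the tool frame's). Camera axes: x right, y down, z forward; pixel columns grow to the right and rows downward; lengths in m; the calibration is good to about 2 mm. A picture is of the moment at which its call begins: read the wrist's pose just before it. There is no depth.
- manip.hand_in(): hands the job in, once; it reports no verdict.
Trained networks look in the newest picture that a camera, given by its name, has taken for a name from the list of things; names that differ only in an ending like _2 or _b are one class to them, and where a whole thing is asked for, a point or a joint stands for the part that bears it (a point fixed in the world has none). Each returns a list of dicts, best first, with "score" (0 to 1); they miss things now and then, are a little off and sometimes report something else, mostly with a low value. They report only what shows in the picture. A call takes as long as a camera call.
- manip.look_for(camera, target): "location" ([x, y, z] in m, in world coordinates, good to about 4 mm: the middle of the surface that is visible of it).
The state is a dict: "time_s": time; "q": joint angles; "qd": joint speeds; "joint_torque": joint torques, N m; "tool_pos": TCP position; "tcp_rot": TCP orientation; "wrist_force": force on the tool from outside, world axes, zero at the start; "moment": the same for the moment, N m; "gripper_width": finger opening in m.
Only numpy, scipy, OpenCV 4.12 (cv2) and the standard library are available. Lean on these libraries where they do the work, as an engineer would, in place of code of your own. Each camera call takes 0.05 s, during which the arm holds its last target. There are 200 camera calls.

## Working session

There is one attempt and no reset: what is moved stays moved. The work goes in short steps, Python scripts to look and compute and a tool call to move; the robot and the scene stay as the last step left them, time stands still between calls to the robot, and variables do not carry over. Pictures are saved under pics/ and viewed, about 12 in all and at most 16, crops included, and the job is handed in when it is done.

Besides the shell and the picture viewer there is one more tool, called after "Call:" as name(argument=value, ...), one argument or row to a line, values as JSON. drive_tool: Moves the arm, as the interface text tells. Its arguments: {"type":"object","properties":{"steps":{"type":"array","items":{"type":"object","properties":{"fingers":{"type":"number"},"offset":{"type":"array","items":{"type":"number"}},"dr":{"type":"array","items":{"type":"number"}}}}},"newtons":{"type":"number"}},"required":["steps"]}

```bash
mkdir -p pics; cat > h.py <<'E'
import numpy as np, cv2
from scipy.spatial.transform import Rotation as R
from rig import manip
def cam(n):
    s=manip.sense(); c=manip.camera(n)
    if 'hand_eye' in c:
        T=np.eye(4); T[:3,:3]=R.from_euler('xyz',s['tcp_rot']).as_matrix(); T[:3,3]=s['tool_pos']; M=T@np.array(c['hand_eye'])
    else:
        M=np.eye(4); o=np.array(c['orientation']); M[:3,:3]=R.from_euler('xyz',o).as_matrix() if o.size==3 else o; M[:3,3]=c['xyz']
    c['M']=M; return c
def plane(c,u,v,z):
    d=c['M'][:3,:3]@np.array([(u-c['cx'])/c['fx'],(v-c['cy'])/c['fy'],1]); o=c['M'][:3,3]
    return o+d*(z-o[2])/d[2]
def pix(c,p):
    q=c['M'][:3,:3].T@(np.array(p)-c['M'][:3,3]); return c['fx']*q[0]/q[2]+c['cx'],c['fy']*q[1]/q[2]+c['cy']
E
python3 - <<'E'
from h import *
np.set_printoptions(precision=4,suppress=True)
s=manip.sense(); print(s)
for n in ('scene','top'):
    c=cam(n); cv2.imwrite(f'pics/{n}0.png',c['frame']); print(n,c['xyz'],c['orientation'],c['fx'],c['cx'],c['cy'])
    for t in ('chopstick_a_center','spoon_a_center','chopstick_tray','spoon_tray','packet','mug'):
        for d in manip.look_for(n,t)[:4]: print(n,t,np.round(d['location'],3),round(d['score'],2),np.round(pix(c,d['location'])))
E
```

```text
{'time_s': 0.0, 'q': array([ 1.1211,  0.3219, -0.0701,  1.4516,  0.0226,  1.3708, -0.0569]), 'qd': array([ 0.0007,  0.0006,  0.0001, -0.0027,  0.001 , -0.0005, -0.0002]), 'joint_torque': array([ -0.0002, -49.1294,  -0.404 , -31.2527,  -0.064 ,   0.0438,
         0.0002]), 'tool_pos': array([ 0.2905, -0.5809,  0.2295]), 'tcp_rot': array([-1.5179,  1.5689,  2.0876]), 'wrist_force': array([-0.0093, -0.8781,  0.3759]), 'moment': array([-0.001 , -0.0184,  0.0047]), 'gripper_width': 0.08663274747909827}
scene [-0.259   0.5685  0.6465] [-2.1569 -0.0148 -2.1548] 368.7206729778034 321.83619166106007 205.24897172538388
scene chopstick_a_center [ 0.474 -0.03   0.002] 0.58 [349. 211.]
scene spoon_a_center [0.464 0.37  0.01 ] 0.74 [227. 257.]
scene spoon_a_center [0.464 0.198 0.012] 0.54 [286. 235.]
scene chopstick_tray [ 0.552 -0.213 -0.001] 0.65 [378. 185.]
scene chopstick_tray [0.462 0.196 0.01 ] 0.24 [287. 235.]
scene spoon_tray [ 0.54  -0.408  0.006] 0.82 [421. 170.]
scene packet [0.464 0.198 0.01 ] 0.81 [286. 235.]
scene mug [0.416 0.554 0.068] 0.58 [150. 281.]
top [-0.7552 -0.0419  1.6257] [-2.4668 -0.0058 -1.4798] 515.4059361735667 315.79140684766605 199.67472117590626
top chopstick_a_center [ 0.508 -0.009  0.005] 0.5 [334. 207.]
top chopstick_tray [ 0.443 -0.258  0.01 ] 0.61 [397. 224.]
top chopstick_tray [0.467 0.195 0.016] 0.42 [282. 209.]
top spoon_tray [ 0.511 -0.414  0.001] 0.68 [436. 214.]
top packet [0.468 0.194 0.011] 0.76 [282. 210.]
top mug [0.428 0.546 0.06 ] 0.6 [190. 203.]
```

```bash
python3 - <<'E'
import cv2
a=cv2.imread('pics/top0.png')[150:270,150:490]; b=cv2.imread('pics/scene0.png')[130:330,100:500]
cv2.imwrite('pics/v1.png',cv2.vconcat([cv2.resize(a,(800,282),interpolation=cv2.INTER_CUBIC)]))
cv2.imwrite('pics/v2.png',cv2.resize(b,(800,400),interpolation=cv2.INTER_CUBIC))
E
```

```text
(no output)
```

View pics/v1.png

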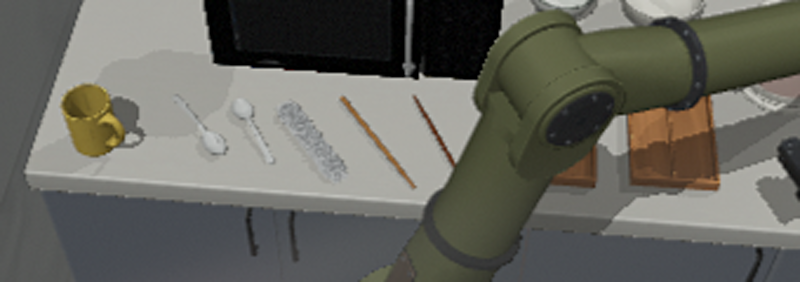

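View pics/v2.png

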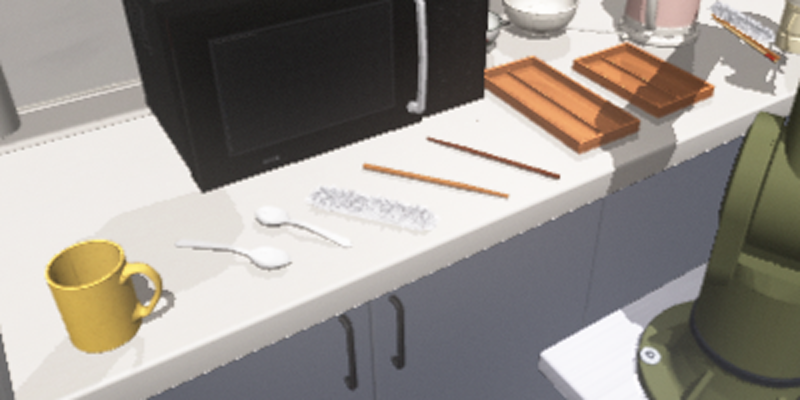

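The two views show everything: the mug is leftmost, then two spoons (the left one has its bowl toward the robot, the right one its bowl away), the packet, the mid-brown chopstick, the dark chopstick, the long tray and the short tray. In the scene crop the chopsticks run (364,166)-(507,196) and (428,138)-(558,177).

```bash
python3 - <<'E'
from h import *
np.set_printoptions(precision=3,suppress=True)
c=cam('scene')
P={'dark':[(428,138),(558,177),.004],'mid':[(364,166),(507,196),.004],'spL(handle,bowl)':[(180,243),(291,260),.007],'spR(handle,bowl)':[(350,245),(256,214),.007]}
for k,(a,b,z) in P.items():
    A=plane(c,a[0]/2+100,a[1]/2+130,z);B=plane(c,b[0]/2+100,b[1]/2+130,z)
    print(k,A,B,'mid',(A+B)/2,'len',np.linalg.norm(A-B),'ang',np.degrees(np.arctan2(*(A-B)[1::-1])))
for k,L in {'ct':[(484,72),(535,57),(638,122),(583,145)],'st':[(573,64),(629,44),(713,88),(661,108)]}.items():
    Q=np.array([plane(c,u/2+100,v/2+130,.022) for u,v in L]); print(k,Q[:,:2].tolist(),Q.mean(0))
s=manip.sense();print(R.from_euler('xyz',s['tcp_rot']).as_matrix()); w=cam('wrist');print(w['hand_eye'],w['fx']);cv2.imwrite('pics/w0.png',w['frame'])
print(w['M'])
E
```

```text
dark [0.587 0.028 0.004] [ 0.392 -0.079  0.004] mid [ 0.489 -0.025  0.004] len 0.2226211102186155 ang 28.694252041957675
mid [0.572 0.153 0.004] [0.395 0.015 0.004] mid [0.484 0.084 0.004] len 0.22443814480300664 ang 37.99270945424411
spL(handle,bowl) [0.541 0.442 0.007] [0.432 0.334 0.007] mid [0.486 0.388 0.007] len 0.15324273592790205 ang 45.10153247133351
spR(handle,bowl) [0.418 0.257 0.007] [0.545 0.336 0.007] mid [0.481 0.296 0.007] len 0.1497982381016516 ang -148.10927349999253
ct [[0.6974908688581503, -0.16317180788028085], [0.6959780929819455, -0.28190591310297297], [0.4213136943479158, -0.2738979560570868], [0.41787569689927045, -0.1500111134041544]] [ 0.558 -0.217  0.022]
st [[0.635602015823957, -0.32391321936611894], [0.6426048738431127, -0.47706010527071074], [0.43309815560651915, -0.47319632356092056], [0.43307101211177906, -0.34070202440976693]] [ 0.536 -0.404  0.022]
[[ 0.     0.447 -0.894]
 [-0.    -0.894 -0.447]
 [-1.     0.     0.   ]]
[[ 0.    -0.265  0.964 -0.155]
 [ 1.    -0.    -0.    -0.002]
 [ 0.     0.964  0.265 -0.073]
 [ 0.     0.     0.     1.   ]] 286.8800314670573
[[ 0.447 -0.863 -0.237  0.355]
 [-0.895 -0.431 -0.118 -0.547]
 [ 0.     0.265 -0.964  0.386]
 [ 0.     0.     0.     1.   ]]
```

View pics/w0.png

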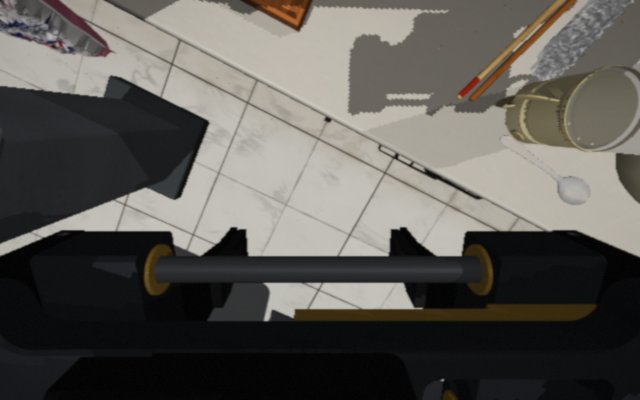

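The wrist view shows the worktop edge, a mug-like glass and other clutter on the right, and a tray corner at the top. The fingers cover the lower half. Next I move above the trays with the jaws aligned.

Call:
drive_tool(
  steps=[
    {"offset": [-0.07, -0.61, -0.79], "fingers": 87},
    {"offset": [-0.07, -0.61, -0.79], "fingers": 87},
    {"offset": [-0.07, -0.61, -0.79], "fingers": 87},
    {"offset": [-0.07, -0.61, -0.79], "fingers": 87},
    {"offset": [-0.07, -0.61, -0.79], "fingers": 87},
    {"offset": [-0.07, -0.61, -0.79], "fingers": 87},
    {"offset": [-0.07, -0.61, -0.79], "fingers": 87},
    {"offset": [-0.07, -0.61, -0.79], "fingers": 87},
    {"offset": [-0.07, -0.61, -0.79], "fingers": 87},
    {"offset": [-0.07, -0.61, -0.79], "fingers": 87},
  ],
)

```text
schema error: expected keys fingers, offset, dr
```

Call:
drive_tool(
  steps=[
    {"dr": [0.89, 0, 0], "fingers": 87},
    {"dr": [0.89, 0, 0], "fingers": 87},
    {"dr": [0.89, 0, 0], "fingers": 87},
    {"dr": [0.89, 0, 0], "fingers": 87},
    {"dr": [0.89, 0, 0], "fingers": 87},
    {"fingers": 87},
    {"fingers": 87},
  ],
)

```text
schema error: expected keys fingers, offset, dr
```

```bash
python3 - <<'E'
from h import *
np.set_printoptions(precision=3,suppress=True)
s=manip.sense();print(s['tool_pos'],R.from_euler('xyz',s['tcp_rot']).as_matrix()); w=cam('wrist');np.save('pics/w1.npy',w['M']);cv2.imwrite('pics/w1.png',w['frame'])
E
```

```text
[ 0.291 -0.581  0.231] [[ 0.     0.447 -0.894]
 [-0.    -0.894 -0.447]
 [-1.     0.     0.   ]]
```

View pics/w1.png

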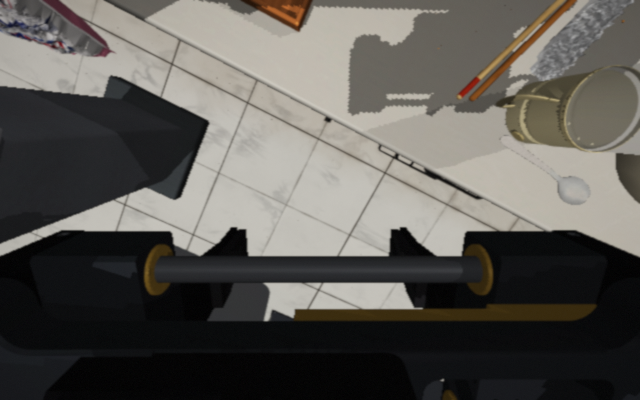

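The move was refused because every row needs all three keys, so this view is unchanged.

Call:
drive_tool(
  steps=[
    {"offset": [-0.07, -0.61, -0.79], "fingers": 87, "dr": [0, 0, 0]},
    {"offset": [-0.07, -0.61, -0.79], "fingers": 87, "dr": [0, 0, 0]},
    {"offset": [-0.07, -0.61, -0.79], "fingers": 87, "dr": [0, 0, 0]},
    {"offset": [-0.07, -0.61, -0.79], "fingers": 87, "dr": [0, 0, 0]},
    {"offset": [-0.07, -0.61, -0.79], "fingers": 87, "dr": [0, 0, 0]},
    {"offset": [-0.07, -0.61, -0.79], "fingers": 87, "dr": [0, 0, 0]},
    {"offset": [-0.07, -0.61, -0.79], "fingers": 87, "dr": [0, 0, 0]},
    {"offset": [-0.07, -0.61, -0.79], "fingers": 87, "dr": [0, 0, 0]},
    {"offset": [-0.07, -0.61, -0.79], "fingers": 87, "dr": [0, 0, 0]},
    {"offset": [-0.07, -0.61, -0.79], "fingers": 87, "dr": [0, 0, 0]},
  ],
)

```text
time_s: 1.85
tool_pos: [0.4213, -0.3105, 0.2519]
tcp_rot: [1.722, 1.57, -0.956]
wrist_force: [-0.3, -0.0, -0.7]
gripper_width: 0.0872
```

Call:
drive_tool(
  steps=[
    {"dr": [0.89, 0, 0], "fingers": 87, "offset": [0, 0, 0]},
    {"dr": [0.89, 0, 0], "fingers": 87, "offset": [0, 0, 0]},
    {"dr": [0.89, 0, 0], "fingers": 87, "offset": [0, 0, 0]},
    {"dr": [0.89, 0, 0], "fingers": 87, "offset": [0, 0, 0]},
    {"dr": [0.89, 0, 0], "fingers": 87, "offset": [0, 0, 0]},
    {"dr": [0, 0, 0], "fingers": 87, "offset": [0, 0, 0]},
    {"dr": [0, 0, 0], "fingers": 87, "offset": [0, 0, 0]},
  ],
)

```text
time_s: 2.55
tool_pos: [0.4209, -0.3117, 0.2517]
tcp_rot: [2.037, 1.571, -1.104]
wrist_force: [-0.1, 0.0, 0.3]
gripper_width: 0.0868
```

```bash
python3 - <<'E'
from h import *
np.set_printoptions(precision=3,suppress=True)
s=manip.sense();print(s['time_s'],s['q'],s['tool_pos'],R.from_euler('xyz',s['tcp_rot']).as_matrix()); w=cam('wrist');np.save('pics/w2.npy',w['M']);cv2.imwrite('pics/w2.png',w['frame'])
E
```

```text
2.55 [ 0.835  0.054 -0.257  1.723  0.014  1.366 -0.995] [ 0.421 -0.312  0.252] [[ 0.  0. -1.]
 [-0. -1. -0.]
 [-1.  0. -0.]]
```

View pics/w2.png

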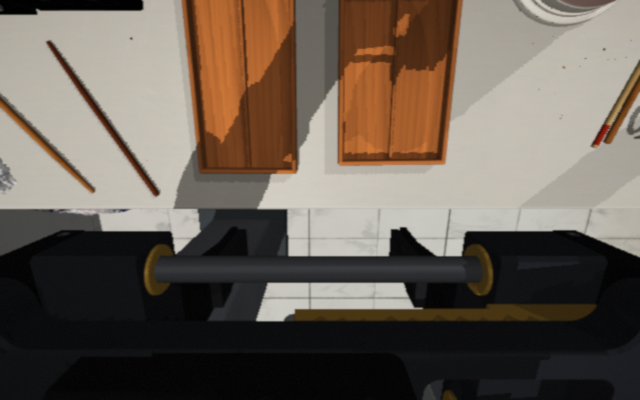

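This wrist view shows both trays from above. The chopstick tray's near corners are at (199,173) and (297,173), and its rib runs (240,0)-(247,172). The spoon tray's near corners are at (338,163) and (444,163), and its rib runs (395,0)-(388,160). The dark chopstick runs (48,42)-(158,194).

```bash
cat >> h.py <<'E'
def saved(i):
    c=cam('wrist'); c['M']=np.load(f'pics/w{i}.npy'); return c
E
python3 - <<'E'
from h import *
np.set_printoptions(precision=4,suppress=True)
c=saved(2)
f=lambda u,v,z:plane(c,u,v,z)[:2]
print('ct near',f(199,173,.022),f(297,173,.022),'L wall',f(183,0,.022),'R',f(296,0,.022),'rib',f(240,0,.014),f(247,170,.014))
print('st near',f(338,163,.022),f(444,163,.022),'L wall',f(339,0,.022),'R',f(463,0,.022),'rib',f(395,0,.014),f(388,160,.014))
A,B=f(48,42,.008),f(158,194,.008);print('dark',A,B,(A+B)/2,np.linalg.norm(A-B))
print('mid low end',f(94,191,.008))
E
```

```text
ct near [ 0.4248 -0.1482] [ 0.4247 -0.2812] L wall [ 0.6292 -0.1521] R [ 0.6292 -0.2841] rib [ 0.632  -0.2168] [ 0.4275 -0.2116]
st near [ 0.4383 -0.3366] [ 0.4382 -0.4792] L wall [ 0.6291 -0.3343] R [ 0.6291 -0.4793] rib [ 0.6319 -0.4017] [ 0.4412 -0.4055]
dark [0.5884 0.0286] [ 0.3918 -0.0802] [ 0.4901 -0.0258] 0.22461835455378693
mid low end [0.3963 0.0107]
```

```bash
python3 - <<'E'
from h import *
np.set_printoptions(precision=3,suppress=True)
c=cam('scene');o=c['M'][:3,3]
for u,v in((418,108),(421,2)):
    p=plane(c,u/2+100,v/2+130,0);d=p-o;print(o+d*(0.58-o[0])/d[0])
t=manip.look_for('scene','mug');print([(x['location'],x['score']) for x in t])
# mug silhouette from pixels: left, right of cup base, handle tip at z .05
for u,v,z in((68,345,0),(132,335,0),(160,290,.05),(105,352,0)): print(plane(c,u/2+100,v/2+130,z))
E
```

```text
[0.58  0.051 0.071]
[0.58  0.045 0.243]
[([0.4171, 0.5548, 0.0673], 0.76)]
[0.443 0.599 0.   ]
[0.42  0.535 0.   ]
[0.419 0.494 0.05 ]
[0.411 0.566 0.   ]
```

The door handle is near (0.57, 0.048), so I'll grip the chopsticks 35-40 mm robot-side of centre to clear it. Next: approach the dark chopstick.

Call:
drive_tool(
  steps=[
    {"offset": [0.5, -0.9, -0.13], "fingers": 60, "dr": [0, 0, 0]},
    {"offset": [0.5, -0.9, -0.13], "fingers": 60, "dr": [0, 0, 0]},
    {"offset": [0.5, -0.9, -0.13], "fingers": 60, "dr": [0, 0, 0]},
    {"offset": [0.5, -0.9, -0.13], "fingers": 60, "dr": [0, 0, 0]},
    {"offset": [0.5, -0.9, -0.13], "fingers": 60, "dr": [0, 0, 0]},
    {"offset": [0.5, -0.9, -0.13], "fingers": 60, "dr": [0, 0, 0]},
    {"offset": [0.5, -0.9, -0.13], "fingers": 60, "dr": [0, 0, 0]},
    {"offset": [0.5, -0.9, -0.13], "fingers": 60, "dr": [0, 0, 0]},
    {"offset": [0.5, -0.9, -0.13], "fingers": 60, "dr": [0, 0, 0]},
    {"offset": [0.5, -0.9, -0.13], "fingers": 60, "dr": [0, 0, 0]},
  ],
)

```text
time_s: 3.75
tool_pos: [0.4606, -0.0408, 0.1012]
tcp_rot: [2.677, 1.57, -0.466]
wrist_force: [-0.1, -0.7, 0.3]
gripper_width: 0.0599
```

Call:
drive_tool(
  steps=[
    {"dr": [-0.97, 0, 0], "fingers": 60, "offset": [0, 0, 0]},
    {"dr": [-0.97, 0, 0], "fingers": 60, "offset": [0, 0, 0]},
    {"dr": [-0.97, 0, 0], "fingers": 60, "offset": [0, 0, 0]},
    {"dr": [-0.97, 0, 0], "fingers": 60, "offset": [0, 0, 0]},
    {"dr": [-0.97, 0, 0], "fingers": 60, "offset": [0, 0, 0]},
    {"dr": [0, 0, 0], "fingers": 60, "offset": [0, 0, 0]},
    {"dr": [0, 0, 0], "fingers": 60, "offset": [0, 0, 0]},
  ],
)

```text
time_s: 4.45
tool_pos: [0.4605, -0.0418, 0.1016]
tcp_rot: [2.027, 1.571, -0.611]
wrist_force: [-0.5, 0.8, -0.6]
gripper_width: 0.06
```

```bash
cat >> h.py <<'E'
def tgt(x,y,z,ang):
    """world goal; ang = piece direction deg (jaw y at ang-90). prints units"""
    s=manip.sense(); M=R.from_euler('xyz',s['tcp_rot']).as_matrix()
    d=M.T@(np.array([x,y,z])-s['tool_pos'])/0.03
    cur=np.degrees(np.arctan2(M[1,1],M[0,1]))+90
    print('t',round(s['time_s'],2),'pos',s['tool_pos'].round(4),'ang',round(cur,2),'tilt',M[2,0].round(4),'w',round(s['gripper_width'],4),'OFFSET',d.round(2),'DRx',round(-((ang-cur+90)%180-90)/6,2))
E
python3 - <<'E'
from h import *
tgt(.4595,-.0427,.011,29)
w=cam('wrist');np.save('pics/w3.npy',w['M']);cv2.imwrite('pics/w3.png',w['frame'])
E
```

```text
t 4.45 pos [ 0.4605 -0.0418  0.1016] ang 28.85 tilt -1.0 w 0.06 OFFSET [3.02 0.01 0.04] DRx -0.03
```

View pics/w3.png

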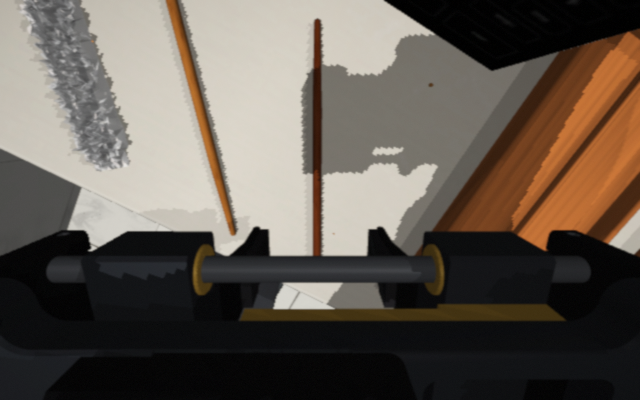

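The dark chopstick runs straight between the fingers at column 318, from (317,20) to (317,255), so the alignment is right. The mid-brown one's near end is at (233,234). Descend, close and lift.

Call:
drive_tool(
  newtons=30,
  steps=[
    {"offset": [0.8, 0, 0], "fingers": 60, "dr": [0, 0, 0]},
    {"offset": [0.8, 0, 0], "fingers": 60, "dr": [0, 0, 0]},
    {"offset": [0.8, 0, 0], "fingers": 60, "dr": [0, 0, 0]},
    {"offset": [0.4, 0, 0.04], "fingers": 60, "dr": [0, 0, 0]},
    {"offset": [0.2, 0, 0], "fingers": 60, "dr": [0, 0, 0]},
    {"offset": [0, 0, 0], "fingers": 0, "dr": [0, 0, 0]},
    {"offset": [0, 0, 0], "fingers": 0, "dr": [0, 0, 0]},
    {"offset": [0, 0, 0], "fingers": 0, "dr": [0, 0, 0]},
    {"offset": [0, 0, 0], "fingers": 0, "dr": [0, 0, 0]},
    {"offset": [0, 0, 0], "fingers": 0, "dr": [0, 0, 0]},
  ],
)

```text
time_s: 5.5
tool_pos: [0.4598, -0.0425, 0.0121]
tcp_rot: [2.213, 1.57, -0.423]
wrist_force: [1.4, -0.3, -0.8]
gripper_width: 0.0277
```

```bash
python3 - <<'E'
from h import *
np.set_printoptions(precision=4,suppress=True)
# goal: ct centre (.566,-.2175), yaw -1.1; left lane +31mm ; grip is 35 mm toward -x of the stick's centre
y=np.radians(-1.1);e=np.array([np.cos(y),np.sin(y)]);n=np.array([-e[1],e[0]])
for s in(1,-1): print(np.array([.566,-.2175])+s*.031*n-.035*e)
tgt(.4595,-.0427,.1,29)
c=saved(3)
A=plane(c,176,5,.008);B=plane(c,233,234,.008);print('mid',A,B,np.degrees(np.arctan2(*(A-B)[1::-1])))
E
```

```text
[ 0.5316 -0.1858]
[ 0.5304 -0.2478]
t 5.5 pos [ 0.4598 -0.0425  0.0121] ang 28.97 tilt -1.0 w 0.0277 OFFSET [-2.93  0.    0.01] DRx -0.01
mid [0.546  0.1302 0.008 ] [0.3966 0.0153 0.008 ] 37.56125762979597
```

Call:
drive_tool(
  steps=[
    {"offset": [0, 0, 0], "fingers": 0, "dr": [0, 0, 0]},
    {"offset": [0, 0, 0], "fingers": 0, "dr": [0, 0, 0]},
    {"offset": [0, 0, 0], "fingers": 0, "dr": [0, 0, 0]},
    {"offset": [0, 0, 0], "fingers": 0, "dr": [0, 0, 0]},
    {"offset": [0, 0, 0], "fingers": 0, "dr": [0, 0, 0]},
    {"offset": [-0.5, 0, 0], "fingers": 0, "dr": [0, 0, 0]},
    {"offset": [-0.8, 0, 0], "fingers": 0, "dr": [0, 0, 0]},
    {"offset": [-0.8, 0, 0], "fingers": 0, "dr": [0, 0, 0]},
    {"offset": [-0.8, 0, 0], "fingers": 0, "dr": [0, 0, 0]},
    {"offset": [0, 0, 0], "fingers": 0, "dr": [0, 0, 0]},
  ],
)

```text
time_s: 6.55
tool_pos: [0.4618, -0.0425, 0.1015]
tcp_rot: [2.374, 1.565, -0.262]
wrist_force: [1.1, 0.7, -0.4]
gripper_width: 0.0071
```

Call:
drive_tool(
  steps=[
    {"dr": [1, 0, 0], "fingers": 0, "offset": [0, 0, 0]},
    {"dr": [1, 0, 0], "fingers": 0, "offset": [0, 0, 0]},
    {"dr": [1, 0, 0], "fingers": 0, "offset": [0, 0, 0]},
    {"dr": [1, 0, 0], "fingers": 0, "offset": [0, 0, 0]},
    {"dr": [1, 0, 0], "fingers": 0, "offset": [0, 0, 0]},
    {"dr": [0, 0, 0], "fingers": 0, "offset": [0, 0, 0]},
    {"dr": [0, 0, 0], "fingers": 0, "offset": [0, 0, 0]},
  ],
)

```text
time_s: 7.25
tool_pos: [0.4589, -0.0422, 0.0979]
tcp_rot: [-0.162, 1.57, 2.965]
wrist_force: [0.0, 0.1, 0.3]
gripper_width: 0.0073
```

```bash
python3 - <<'E'
from h import *
tgt(.5304,-.2478,.1,-1.1)
E
```

```text
t 7.25 pos [ 0.4589 -0.0422  0.0979] ang -0.88 tilt -1.0 w 0.0073 OFFSET [-0.07  6.81 -2.49] DRx 0.04
```

Held, with the fingers at 7.3 mm. Carry to above the right lane.

Call:
drive_tool(
  steps=[
    {"dr": [0, 0, 0], "fingers": 0, "offset": [0, 0.85, -0.31]},
    {"dr": [0, 0, 0], "fingers": 0, "offset": [0, 0.85, -0.31]},
    {"dr": [0, 0, 0], "fingers": 0, "offset": [0, 0.85, -0.31]},
    {"dr": [0, 0, 0], "fingers": 0, "offset": [0, 0.85, -0.31]},
    {"dr": [0, 0, 0], "fingers": 0, "offset": [0, 0.85, -0.31]},
    {"dr": [0, 0, 0], "fingers": 0, "offset": [0, 0.85, -0.31]},
    {"dr": [0, 0, 0], "fingers": 0, "offset": [0, 0.85, -0.31]},
    {"dr": [0, 0, 0], "fingers": 0, "offset": [0, 0.85, -0.31]},
    {"dr": [0, 0, 0], "fingers": 0, "offset": [0, 0, 0]},
    {"dr": [0, 0, 0], "fingers": 0, "offset": [0, 0, 0]},
  ],
)

```text
time_s: 8.25
tool_pos: [0.5298, -0.2477, 0.0979]
tcp_rot: [-0.833, 1.569, 2.291]
wrist_force: [0.5, -0.3, -0.1]
gripper_width: 0.0003
```

```bash
python3 - <<'E'
from h import *
tgt(.5304,-.2478,.016,-1.1)
w=cam('wrist');np.save('pics/w4.npy',w['M']);cv2.imwrite('pics/w4.png',w['frame'])
E
```

```text
t 8.25 pos [ 0.5298 -0.2477  0.0979] ang -1.01 tilt -1.0 w 0.0003 OFFSET [ 2.73  0.01 -0.02] DRx 0.01
```

View pics/w4.png

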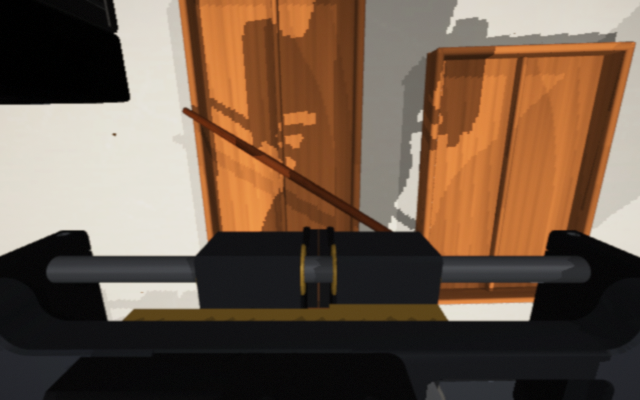

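The chopstick slipped out. It now lies slantwise across the chopstick tray, from (187,110) down past (385,232). The grip was too high on it (tips at 4 mm). Back off and look.

Call:
drive_tool(
  steps=[
    {"dr": [0, 0, 0], "fingers": 20, "offset": [-0.9, 0, 0]},
    {"dr": [0, 0, 0], "fingers": 30, "offset": [-0.9, 0, 0.2]},
    {"dr": [0, 0, 0], "fingers": 40, "offset": [-0.9, -0.2, 0.7]},
    {"dr": [0, 0, 0], "fingers": 50, "offset": [-0.8, -0.2, 0.9]},
    {"dr": [0, 0, 0], "fingers": 60, "offset": [-0.8, -0.2, 0.9]},
    {"dr": [0, 0, 0], "fingers": 60, "offset": [-0.7, -0.2, 0.9]},
    {"dr": [0, 0, 0], "fingers": 60, "offset": [0, 0, 0]},
    {"dr": [0, 0, 0], "fingers": 60, "offset": [0, 0, 0]},
  ],
)

```text
time_s: 9.1
tool_pos: [0.4228, -0.2209, 0.249]
tcp_rot: [2.277, 1.569, -0.88]
wrist_force: [-1.0, -0.8, 0.4]
gripper_width: 0.0556
```

```bash
python3 - <<'E'
from h import *
tgt(.5304,-.2478,.016,-1.1)
w=cam('wrist');np.save('pics/w5.npy',w['M']);cv2.imwrite('pics/w5.png',w['frame'])
s=cam('scene');cv2.imwrite('pics/s5.png',s['frame'])
a=w['frame'][0:250,100:500]; b=s['frame'][140:215,330:470]
cv2.imwrite('pics/v5.png',cv2.vconcat([cv2.resize(a,(560,350)),cv2.resize(b,(560,250),interpolation=cv2.INTER_CUBIC)]))
E
```

```text
t 9.1 pos [ 0.4228 -0.2209  0.249 ] ang -0.93 tilt -1.0 w 0.0556 OFFSET [ 7.77  0.83 -3.59] DRx 0.03
```

View pics/v5.png

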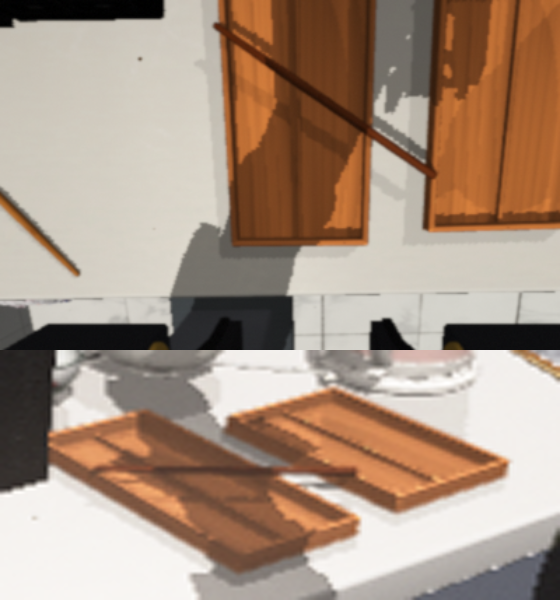

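The chopstick rests level across the tray rims. In the crop its ends are at (217,25), on the long tray's left wall, and (434,175), on the short tray's left wall.

```bash
python3 - <<'E'
from h import *
np.set_printoptions(precision=4,suppress=True)
c=saved(5);s=cam('scene')
f=lambda u,v,z:plane(c,u/1.4+100,v/1.4,z)
for z in(.022,.030):
  A=f(217,25,z);B=f(434,175,z);print('wrist',A,B,(A+B)/2,np.linalg.norm(A-B),np.degrees(np.arctan2(*(A-B)[1::-1])))
  A=plane(s,355,176,z);B=plane(s,418.8,176.3,z);print('scene',A,B,(A+B)/2,np.linalg.norm(A-B))
A=f(217,25,.026);B=f(434,175,.026);m=(A+B)/2;e=(A-B)/np.linalg.norm(A-B);print(m,np.degrees(np.arctan2(e[1],e[0])))
tgt(m[0],m[1],.1,np.degrees(np.arctan2(e[1],e[0])))
E
```

```text
wrist [ 0.6133 -0.1482  0.022 ] [ 0.488  -0.3391  0.022 ] [ 0.5507 -0.2437  0.022 ] 0.22836941101402372 56.710655773082564
scene [ 0.6127 -0.1575  0.022 ] [ 0.4925 -0.3463  0.022 ] [ 0.5526 -0.2519  0.022 ] 0.2238457396916687
wrist [ 0.6109 -0.1497  0.03  ] [ 0.4881 -0.3366  0.03  ] [ 0.5495 -0.2432  0.03  ] 0.22359192792370075 56.71065577308258
scene [ 0.6015 -0.1482  0.03  ] [ 0.4829 -0.3346  0.03  ] [ 0.5422 -0.2414  0.03  ] 0.22097801669816203
[ 0.5501 -0.2434  0.026 ] 56.710655773082564
t 9.3 pos [ 0.4228 -0.2211  0.2473] ang -0.95 tilt -1.0 w 0.0593 OFFSET [ 4.9   0.68 -4.26] DRx -9.61
```

Call:
drive_tool(
  steps=[
    {"dr": [0, 0, 0], "fingers": 40, "offset": [0.7, 0.1, -0.61]},
    {"dr": [0, 0, 0], "fingers": 40, "offset": [0.7, 0.1, -0.61]},
    {"dr": [0, 0, 0], "fingers": 40, "offset": [0.7, 0.1, -0.61]},
    {"dr": [0, 0, 0], "fingers": 40, "offset": [0.7, 0.1, -0.61]},
    {"dr": [0, 0, 0], "fingers": 40, "offset": [0.7, 0.1, -0.61]},
    {"dr": [0, 0, 0], "fingers": 40, "offset": [0.7, 0.1, -0.61]},
    {"dr": [0, 0, 0], "fingers": 40, "offset": [0.7, 0.1, -0.61]},
  ],
)

```text
time_s: 10.0
tool_pos: [0.551, -0.2445, 0.0991]
tcp_rot: [-0.736, 1.568, 2.388]
wrist_force: [0.4, -0.3, 0.2]
gripper_width: 0.0404
```

Call:
drive_tool(
  steps=[
    {"dr": [-0.96, 0, 0], "fingers": 40, "offset": [0, 0, 0]},
    {"dr": [-0.96, 0, 0], "fingers": 40, "offset": [0, 0, 0]},
    {"dr": [-0.96, 0, 0], "fingers": 40, "offset": [0, 0, 0]},
    {"dr": [-0.96, 0, 0], "fingers": 40, "offset": [0, 0, 0]},
    {"dr": [-0.96, 0, 0], "fingers": 40, "offset": [0, 0, 0]},
    {"dr": [-0.96, 0, 0], "fingers": 40, "offset": [0, 0, 0]},
    {"dr": [-0.96, 0, 0], "fingers": 40, "offset": [0, 0, 0]},
    {"dr": [-0.96, 0, 0], "fingers": 40, "offset": [0, 0, 0]},
    {"dr": [-0.96, 0, 0], "fingers": 40, "offset": [0, 0, 0]},
    {"dr": [-0.96, 0, 0], "fingers": 40, "offset": [0, 0, 0]},
  ],
)

```text
time_s: 11.0
tool_pos: [0.5503, -0.2444, 0.1]
tcp_rot: [-1.896, 1.568, 2.238]
wrist_force: [0.1, -0.3, 0.1]
gripper_width: 0.0399
```

Call:
drive_tool(
  steps=[
    {"dr": [0, 0, 0], "fingers": 40, "offset": [0, 0, 0]},
    {"dr": [0, 0, 0], "fingers": 40, "offset": [0, 0, 0]},
  ],
)

```text
time_s: 11.2
tool_pos: [0.5502, -0.2447, 0.1005]
tcp_rot: [-1.901, 1.569, 2.226]
wrist_force: [0.6, 0.3, -1.1]
gripper_width: 0.0403
```

```bash
python3 - <<'E'
from h import *
np.set_printoptions(precision=4,suppress=True)
tgt(.5501,-.2434,.023,56.7)
w=cam('wrist');np.save('pics/w6.npy',w['M']);cv2.imwrite('pics/w6.png',w['frame'])
for p in((.5501,-.2434,.03),(.611,-.150,.03),(.58,-.197,.03)): print(pix(w,p))
# dark pixels: stick column at some rows
for v in (80,120,160,200): 
    r=w['frame'][v,260:380].astype(int).sum(1); print(v, 260+np.argsort(r)[:6])
E
```

```text
t 11.2 pos [ 0.5502 -0.2447  0.1005] ang 56.45 tilt -1.0 w 0.0403 OFFSET [ 2.59 -0.02 -0.03] DRx -0.04
(np.float64(318.58672313174526), np.float64(212.20504355802262))
(np.float64(317.41711234990646), np.float64(65.4402770187591))
(np.float64(317.6637101844743), np.float64(144.4092891396586))
80 [319 318 313 314 317 316]
120 [319 318 314 317 315 316]
160 [314 315 316 317 320 318]
200 [315 316 317 318 319 320]
```

View pics/w6.png

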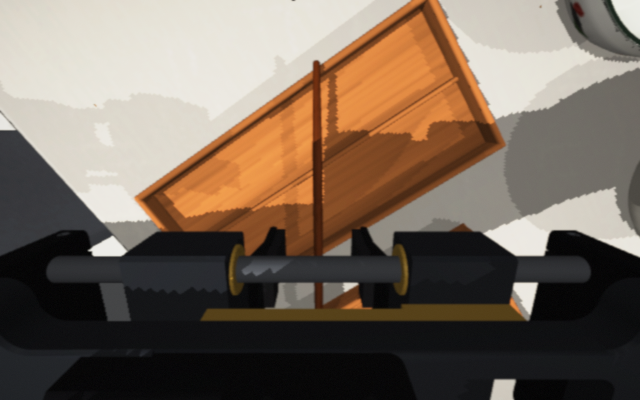

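The chopstick is at column 317, centred between the fingers, with its far end at (317,63). The tray corners are at (137,197), (425,0) and (503,146). Descend and grip.

Call:
drive_tool(
  newtons=45,
  steps=[
    {"offset": [0.9, 0, 0], "fingers": 40, "dr": [0, 0, 0]},
    {"offset": [0.9, 0, 0], "fingers": 40, "dr": [0, 0, 0]},
    {"offset": [0.6, 0, 0], "fingers": 40, "dr": [0, 0, 0]},
    {"offset": [0.2, 0, 0], "fingers": 40, "dr": [0, 0, 0]},
    {"offset": [0, 0, 0], "fingers": 0, "dr": [0, 0, 0]},
    {"offset": [0, 0, 0], "fingers": 0, "dr": [0, 0, 0]},
    {"offset": [0, 0, 0], "fingers": 0, "dr": [0, 0, 0]},
    {"offset": [0, 0, 0], "fingers": 0, "dr": [0, 0, 0]},
    {"offset": [0, 0, 0], "fingers": 0, "dr": [0, 0, 0]},
    {"offset": [0, 0, 0], "fingers": 0, "dr": [0, 0, 0]},
  ],
)

```text
time_s: 12.25
tool_pos: [0.5507, -0.2453, 0.0243]
tcp_rot: [1.464, 1.57, -0.69]
wrist_force: [-1.1, -0.5, 2.8]
gripper_width: 0.0075
```

Call:
drive_tool(
  steps=[
    {"offset": [0, 0, 0], "fingers": 0, "dr": [0, 0, 0]},
    {"offset": [0, 0, 0], "fingers": 0, "dr": [0, 0, 0]},
    {"offset": [-0.3, 0, 0], "fingers": 0, "dr": [0, 0, 0]},
    {"offset": [-0.5, 0, 0], "fingers": 0, "dr": [0, 0, 0]},
    {"offset": [-0.5, 0, 0], "fingers": 0, "dr": [0, 0, 0]},
    {"offset": [0, 0, 0], "fingers": 0, "dr": [0, 0, 0]},
  ],
)

```text
time_s: 12.85
tool_pos: [0.5524, -0.2457, 0.0659]
tcp_rot: [1.678, 1.565, -0.476]
wrist_force: [1.1, -0.4, 0.6]
gripper_width: 0.0073
```

```bash
python3 - <<'E'
from h import *
np.set_printoptions(precision=4,suppress=True)
c=saved(6); a,b,d=[plane(c,u,v,.022)[:2] for u,v in((137,197),(425,0),(503,146))]
print(a,b,d,'len',np.linalg.norm(a-b),'wid',np.linalg.norm(b-d),'centre',(a+d)/2,'yaw',np.degrees(np.arctan2(*(b-a)[::-1])))
tgt(.565,-.248,.06,-1.1)
E
```

```text
[ 0.4283 -0.1496] [ 0.699  -0.1555] [ 0.703  -0.2809] len 0.27069337674734656 wid 0.12542270676989795 centre [ 0.5657 -0.2152] yaw -1.2494968581719437
t 12.9 pos [ 0.5515 -0.2455  0.0645] ang 56.57 tilt -1.0 w 0.0074 OFFSET [ 0.15  0.42 -0.18] DRx 9.61
```

Call:
drive_tool(
  steps=[
    {"dr": [0.8, 0, 0], "fingers": 0, "offset": [0, 0, 0]},
    {"dr": [0.8, 0, 0], "fingers": 0, "offset": [0, 0, 0]},
    {"dr": [0.8, 0, 0], "fingers": 0, "offset": [0, 0, 0]},
    {"dr": [0.8, 0, 0], "fingers": 0, "offset": [0, 0, 0]},
    {"dr": [0.8, 0, 0], "fingers": 0, "offset": [0, 0, 0]},
    {"dr": [0.8, 0, 0], "fingers": 0, "offset": [0, 0, 0]},
    {"dr": [0.8, 0, 0], "fingers": 0, "offset": [0, 0, 0]},
    {"dr": [0.8, 0, 0], "fingers": 0, "offset": [0, 0, 0]},
    {"dr": [0.8, 0, 0], "fingers": 0, "offset": [0, 0, 0]},
    {"dr": [0.8, 0, 0], "fingers": 0, "offset": [0, 0, 0]},
  ],
)

```text
time_s: 13.9
tool_pos: [0.5498, -0.2449, 0.062]
tcp_rot: [-0.469, 1.57, 2.818]
wrist_force: [-0.1, 0.0, -0.3]
gripper_width: 0.007
```

Call:
drive_tool(
  steps=[
    {"dr": [0.8, 0, 0], "fingers": 0, "offset": [0, 0, 0]},
    {"dr": [0.8, 0, 0], "fingers": 0, "offset": [0, 0, 0]},
    {"dr": [0, 0, 0], "fingers": 0, "offset": [0, 0, 0]},
    {"dr": [0, 0, 0], "fingers": 0, "offset": [0, 0, 0]},
  ],
)

```text
time_s: 14.3
tool_pos: [0.55, -0.2449, 0.0622]
tcp_rot: [-0.137, 1.57, 2.989]
wrist_force: [-0.1, -0.0, -0.0]
gripper_width: 0.007
```

```bash
python3 - <<'E'
from h import *
tgt(.5653,-.247,.018,-1.1)
w=cam('wrist');np.save('pics/w7.npy',w['M']);cv2.imwrite('pics/w7.png',w['frame'])
E
```

```text
t 14.3 pos [ 0.55   -0.2449  0.0622] ang -0.91 tilt -1.0 w 0.007 OFFSET [ 1.47  0.06 -0.51] DRx 0.03
```

View pics/w7.png

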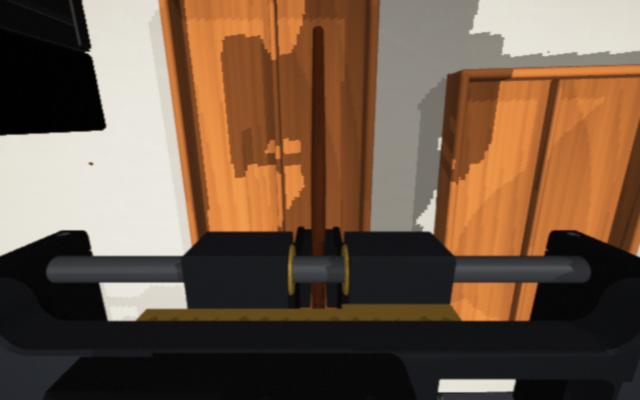

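The chopstick is held parallel to and inside the right lane, with its far end at (318,28). Lower and release.

Call:
drive_tool(
  steps=[
    {"dr": [0, 0, 0], "fingers": 0, "offset": [0, 0.06, -0.51]},
    {"dr": [0, 0, 0], "fingers": 0, "offset": [0.6, 0, 0]},
    {"dr": [0, 0, 0], "fingers": 0, "offset": [0.6, 0, 0]},
    {"dr": [0, 0, 0], "fingers": 0, "offset": [0.39, 0, 0]},
    {"dr": [0, 0, 0], "fingers": 0, "offset": [0, 0, 0]},
    {"dr": [0, 0, 0], "fingers": 22, "offset": [0, 0, 0]},
    {"dr": [0, 0, 0], "fingers": 22, "offset": [0, 0, 0]},
    {"dr": [0, 0, 0], "fingers": 22, "offset": [0, 0, 0]},
    {"dr": [0, 0, 0], "fingers": 22, "offset": [0, 0, 0]},
  ],
)

```text
time_s: 15.25
tool_pos: [0.5657, -0.2472, 0.0152]
tcp_rot: [2.452, 1.57, -0.708]
wrist_force: [-0.1, -0.0, 0.1]
gripper_width: 0.0213
```

Call:
drive_tool(
  steps=[
    {"dr": [0, 0, 0], "fingers": 22, "offset": [-0.9, 0, 0]},
    {"dr": [0, 0, 0], "fingers": 22, "offset": [-0.9, 0, 0]},
    {"dr": [0, 0, 0], "fingers": 30, "offset": [-0.9, 0, 0]},
    {"dr": [0, 0, 0], "fingers": 40, "offset": [-0.4, 0, 0.5]},
    {"dr": [0, 0, 0], "fingers": 40, "offset": [0, 0, 0]},
  ],
)

```text
time_s: 15.75
tool_pos: [0.5508, -0.2478, 0.1104]
tcp_rot: [2.402, 1.567, -0.759]
wrist_force: [-0.0, -0.3, -0.3]
gripper_width: 0.0364
```

```bash
python3 - <<'E'
from h import *
np.set_printoptions(precision=4,suppress=True)
print(.484-.032*np.cos(np.radians(37.7)),.084-.032*np.sin(np.radians(37.7)))
tgt(.455,.061,.1,37.7)
for t in('wrist','scene'):
    c=cam(t); cv2.imwrite(f'pics/{t}8.png',c['frame'])
    for n in('chopstick_a_center','spoon_a_center'): print(t,n,[(d['location'].round(3) if hasattr(d['location'],'round') else d['location'],round(d['score'],2)) for d in manip.look_for(t,n)])
E
```

```text
0.4586808469450403 0.0644311347140534
t 15.75 pos [ 0.5508 -0.2478  0.1104] ang -1.08 tilt -1.0 w 0.0364 OFFSET [  0.31 -10.23   3.39] DRx -6.46
wrist chopstick_a_center [([0.5895, -0.2479, 0.0066], 0.97)]
wrist spoon_a_center []
scene chopstick_a_center [([0.5507, -0.2471, 0.0054], 0.7)]
scene spoon_a_center [([0.4689, 0.3747, 0.0109], 0.55)]
```

The dark chopstick is in the right lane; both cameras put it at y = -0.247, z = 0.006. Now the mid-brown one.

Call:
drive_tool(
  steps=[
    {"dr": [0, 0, 0], "fingers": 50, "offset": [0, -0.6, 0.8]},
    {"dr": [0, 0, 0], "fingers": 50, "offset": [0, -0.6, 0.8]},
    {"dr": [0, 0, 0], "fingers": 50, "offset": [0, -0.8, 0.6]},
    {"dr": [0, 0, 0], "fingers": 50, "offset": [0, -0.9, 0.4]},
    {"dr": [0, 0, 0], "fingers": 50, "offset": [0, -1, 0.3]},
    {"dr": [0, 0, 0], "fingers": 50, "offset": [0, -1, 0.25]},
    {"dr": [0, 0, 0], "fingers": 50, "offset": [0, -1, 0]},
    {"dr": [0, 0, 0], "fingers": 50, "offset": [0, -1, 0]},
    {"dr": [0, 0, 0], "fingers": 50, "offset": [0, -1, 0]},
    {"dr": [0, 0, 0], "fingers": 50, "offset": [0, -1, 0]},
  ],
)

```text
time_s: 17.05
tool_pos: [0.4606, 0.0232, 0.1074]
tcp_rot: [-0.351, 1.57, 2.773]
wrist_force: [0.1, -0.7, -0.3]
gripper_width: 0.05
```

Call:
drive_tool(
  steps=[
    {"dr": [0, 0, 0], "fingers": 50, "offset": [0, -1, 0]},
    {"dr": [0, 0, 0], "fingers": 50, "offset": [0, -0.5, 0]},
    {"dr": [-0.92, 0, 0], "fingers": 50, "offset": [0, 0, 0]},
    {"dr": [-0.92, 0, 0], "fingers": 50, "offset": [0, 0, 0]},
    {"dr": [-0.92, 0, 0], "fingers": 50, "offset": [0, 0, 0]},
    {"dr": [-0.92, 0, 0], "fingers": 50, "offset": [0, 0, 0]},
    {"dr": [-0.92, 0, 0], "fingers": 50, "offset": [0, 0, 0]},
    {"dr": [-0.92, 0, 0], "fingers": 50, "offset": [0, 0, 0]},
    {"dr": [-0.92, 0, 0], "fingers": 50, "offset": [0, 0, 0]},
    {"dr": [0, 0, 0], "fingers": 50, "offset": [0, 0, 0]},
  ],
)

```text
time_s: 18.05
tool_pos: [0.4615, 0.0671, 0.1074]
tcp_rot: [-1.044, 1.57, 2.754]
wrist_force: [-1.2, -0.5, 0.3]
gripper_width: 0.0504
```

```bash
python3 - <<'E'
from h import *
np.set_printoptions(precision=4,suppress=True)
w=cam('wrist');np.save('pics/w9.npy',w['M']);cv2.imwrite('pics/w9.png',w['frame'])
tgt(.4622,.066,.0095,37.6)
hsv=cv2.cvtColor(w['frame'],cv2.COLOR_BGR2HSV)
m=((hsv[...,1]>90)&(hsv[...,2]>40)).astype(np.uint8); m[225:]=0
n,l,st,_=cv2.connectedComponentsWithStats(m)
for i in range(1,n):
    if st[i,4]>150:
        p=np.column_stack(np.where(l==i)); t=p[p[:,0]<=p[:,0].min()+2].mean(0); b=p[p[:,0]>=p[:,0].max()-2].mean(0)
        A=plane(w,t[1],t[0],.008);B=plane(w,b[1],b[0],.008);print(st[i],t,b,A[:2],B[:2],np.degrees(np.arctan2(*(A-B)[1::-1])))
for d in manip.look_for('wrist','chopstick_a_center'):print(d)
E
```

```text
t 18.1 pos [0.4615 0.067  0.1074] ang 37.51 tilt -1.0 w 0.05 OFFSET [3.26 0.04 0.  ] DRx -0.01
[ 313   29   11  196 1707] [ 30.1905 317.    ] [222.9565 319.3478] [0.5728 0.1561] [0.4458 0.0555] 38.355537011533514
[ 585  192   55   33 1188] [193.44 623.44] [223.0123 612.4938] [ 0.6383 -0.1471] [ 0.6142 -0.1629] 33.253332202954404
{'location': [0.4795, 0.1898, 0.0112], 'score': 0.54}
```

View pics/w9.png

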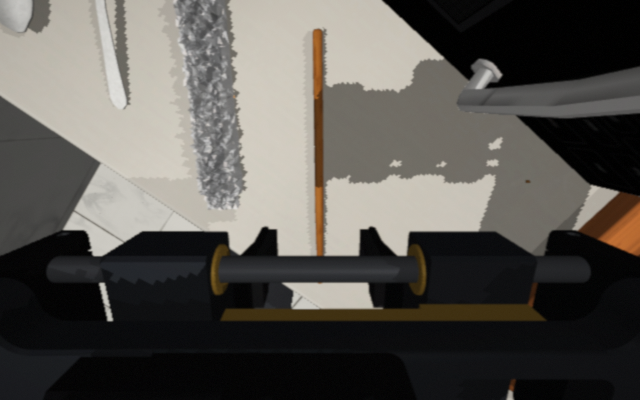

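The mid-brown chopstick is centred between the fingers, running (317,30)-(319,255). The packet's right edge is at column ~240, clear of the fingers, and the door handle is up right at (470,100).

Call:
drive_tool(
  newtons=45,
  steps=[
    {"offset": [0.9, 0, 0], "fingers": 36, "dr": [0, 0, 0]},
    {"offset": [0.9, 0, 0], "fingers": 36, "dr": [0, 0, 0]},
    {"offset": [0.9, 0.03, 0], "fingers": 36, "dr": [0, 0, 0]},
    {"offset": [0.4, 0, 0], "fingers": 36, "dr": [0, 0, 0]},
    {"offset": [0.17, 0, 0], "fingers": 36, "dr": [0, 0, 0]},
    {"offset": [0, 0, 0], "fingers": 36, "dr": [0, 0, 0]},
    {"offset": [0, 0, 0], "fingers": 0, "dr": [0, 0, 0]},
    {"offset": [0, 0, 0], "fingers": 0, "dr": [0, 0, 0]},
    {"offset": [0, 0, 0], "fingers": 0, "dr": [0, 0, 0]},
    {"offset": [0, 0, 0], "fingers": 0, "dr": [0, 0, 0]},
  ],
)

```text
time_s: 19.15
tool_pos: [0.4626, 0.0661, 0.0102]
tcp_rot: [2.193, 1.57, -0.292]
wrist_force: [0.3, 0.1, -0.7]
gripper_width: 0.0119
```

Call:
drive_tool(
  steps=[
    {"offset": [0, 0, 0], "fingers": 0, "dr": [0, 0, 0]},
    {"offset": [0, 0, 0], "fingers": 0, "dr": [0, 0, 0]},
    {"offset": [0, 0, 0], "fingers": 0, "dr": [0, 0, 0]},
    {"offset": [0, 0, 0], "fingers": 0, "dr": [0, 0, 0]},
  ],
)

```text
time_s: 19.55
tool_pos: [0.4625, 0.066, 0.0101]
tcp_rot: [1.896, 1.57, -0.589]
wrist_force: [-0.5, -1.0, 5.5]
gripper_width: 0.0069
```

Call:
drive_tool(
  steps=[
    {"offset": [-0.2, 0, 0], "fingers": 0, "dr": [0, 0, 0]},
    {"offset": [-0.4, 0, 0], "fingers": 0, "dr": [0, 0, 0]},
    {"offset": [-0.5, 0, 0], "fingers": 0, "dr": [0, 0, 0]},
    {"offset": [-0.5, 0, 0], "fingers": 0, "dr": [0, 0, 0]},
    {"offset": [-0.5, 0, 0], "fingers": 0, "dr": [0, 0, 0]},
    {"offset": [-0.3, 0, 0], "fingers": 0, "dr": [0, 0, 0]},
    {"offset": [0, 0, 0], "fingers": 0, "dr": [0, 0, 0]},
    {"offset": [0, 0, 0], "fingers": 0, "dr": [0, 0, 0]},
  ],
)

```text
time_s: 20.35
tool_pos: [0.462, 0.0659, 0.0816]
tcp_rot: [0.97, 1.57, -1.515]
wrist_force: [-0.8, -0.4, -0.1]
gripper_width: 0.0073
```

Call:
drive_tool(
  steps=[
    {"offset": [0, 0, 0], "fingers": 0, "dr": [0.4, 0, 0]},
    {"offset": [0, 0, 0], "fingers": 0, "dr": [0.8, 0, 0]},
    {"offset": [0, 0, 0], "fingers": 0, "dr": [0.8, 0, 0]},
    {"offset": [0, 0, 0], "fingers": 0, "dr": [0.8, 0, 0]},
    {"offset": [0, 0, 0], "fingers": 0, "dr": [0.8, 0, 0]},
    {"offset": [0, 0, 0], "fingers": 0, "dr": [0.8, 0, 0]},
    {"offset": [0, 0, 0], "fingers": 0, "dr": [0.8, 0, 0]},
    {"offset": [0, 0, 0], "fingers": 0, "dr": [0.8, 0, 0]},
    {"offset": [0, 0, 0], "fingers": 0, "dr": [0.4, 0, 0]},
    {"offset": [0, 0, 0], "fingers": 0, "dr": [0, 0, 0]},
  ],
)

```text
time_s: 21.35
tool_pos: [0.4614, 0.0661, 0.0808]
tcp_rot: [-0.045, 1.569, 3.082]
wrist_force: [0.2, -0.8, 0.2]
gripper_width: 0.0071
```

```bash
python3 - <<'E'
from h import *
np.set_printoptions(precision=4,suppress=True)
y=np.radians(-1.2);e=np.array([np.cos(y),np.sin(y)]);n=np.array([-e[1],e[0]])
g=np.array([.566,-.216])+.031*n-.027*e;print(g)
w=cam('wrist');cv2.imwrite('pics/w10.png',w['frame'])
tgt(g[0],g[1],.08,-1.2)
hsv=cv2.cvtColor(w['frame'],cv2.COLOR_BGR2HSV)
m=((hsv[...,1]>90)&(hsv[...,2]>40)).astype(np.uint8); m[225:]=0
n,l,st,_=cv2.connectedComponentsWithStats(m)
print(st[(st[:,4]>150)])
E
```

```text
[ 0.5397 -0.1844]
t 21.4 pos [0.4615 0.0661 0.0809] ang -0.72 tilt -1.0 w 0.0071 OFFSET [ 0.03  8.32 -2.71] DRx 0.08
[[     0      0    640    400 242945]
 [   310      0     16    225   3195]
 [   567      0     73    225   9828]]
```

The chopstick is held and aligned, but its tip would meet the door handle if it went sideways at this height. I go lower and slightly back, pass under the handle, then up and forward.

Call:
drive_tool(
  steps=[
    {"offset": [0.65, 0, 0.25], "fingers": 0, "dr": [0, 0, 0]},
    {"offset": [0.65, 0, 0.25], "fingers": 0, "dr": [0, 0, 0]},
    {"offset": [0, 0.5, 0], "fingers": 0, "dr": [0, 0, 0]},
    {"offset": [0, 1, 0], "fingers": 0, "dr": [0, 0, 0]},
    {"offset": [0, 1, 0], "fingers": 0, "dr": [0, 0, 0]},
    {"offset": [0, 1, 0], "fingers": 0, "dr": [0, 0, 0]},
    {"offset": [0, 1, 0], "fingers": 0, "dr": [0, 0, 0]},
    {"offset": [0, 1, 0], "fingers": 0, "dr": [0, 0, 0]},
    {"offset": [0, 0.5, 0], "fingers": 0, "dr": [0, 0, 0]},
    {"offset": [0, 0, 0], "fingers": 0, "dr": [0, 0, 0]},
  ],
)

```text
time_s: 22.4
tool_pos: [0.4442, -0.116, 0.0423]
tcp_rot: [0.467, 1.57, -2.692]
wrist_force: [0.5, 0.6, -1.0]
gripper_width: 0.0071
```

Call:
drive_tool(
  steps=[
    {"offset": [-0.4, 0.58, -0.8], "fingers": 0, "dr": [0, 0, 0]},
    {"offset": [-0.4, 0.58, -0.8], "fingers": 0, "dr": [0, 0, 0]},
    {"offset": [-0.4, 0.58, -0.8], "fingers": 0, "dr": [0, 0, 0]},
    {"offset": [-0.4, 0.58, -0.8], "fingers": 0, "dr": [0, 0, 0]},
    {"offset": [0, 0, 0], "fingers": 0, "dr": [0, 0, 0]},
    {"offset": [0, 0, 0], "fingers": 0, "dr": [0, 0, 0]},
  ],
)

```text
time_s: 23.0
tool_pos: [0.5399, -0.1829, 0.0903]
tcp_rot: [-1.07, 1.569, 2.059]
wrist_force: [-0.6, 0.2, 0.6]
gripper_width: 0.007
```

```bash
python3 - <<'E'
from h import *
w=cam('wrist');cv2.imwrite('pics/w11.png',w['frame'])
tgt(.5397,-.1844,.016,-1.2)
for z in (.08,): print([pix(w,(.5397+.142,-.1844,z))])
E
```

```text
t 23.05 pos [ 0.5391 -0.1826  0.0899] ang -0.67 tilt -1.0 w 0.0071 OFFSET [ 2.46  0.06 -0.03] DRx 0.09
[(np.float64(321.319598616398), np.float64(-25.980940408055517))]
```

View pics/w11.png

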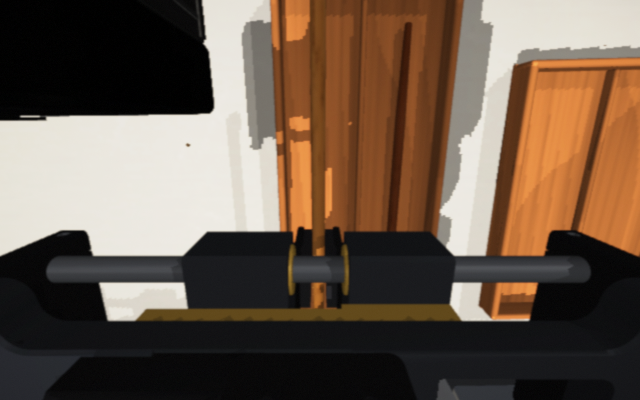

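The mid-brown chopstick hangs over the left lane, and the dark one lies flat in the right lane at (408,25)-(395,230). Lower and release.

Call:
drive_tool(
  steps=[
    {"offset": [0.8, 0.05, 0], "fingers": 0, "dr": [0.09, 0, 0]},
    {"offset": [0.8, 0, 0], "fingers": 0, "dr": [0, 0, 0]},
    {"offset": [0.6, 0, 0], "fingers": 0, "dr": [0, 0, 0]},
    {"offset": [0.27, 0, 0], "fingers": 0, "dr": [0, 0, 0]},
    {"offset": [0, 0, 0], "fingers": 0, "dr": [0, 0, 0]},
    {"offset": [0, 0, 0], "fingers": 22, "dr": [0, 0, 0]},
    {"offset": [0, 0, 0], "fingers": 22, "dr": [0, 0, 0]},
    {"offset": [0, 0, 0], "fingers": 22, "dr": [0, 0, 0]},
    {"offset": [0, 0, 0], "fingers": 22, "dr": [0, 0, 0]},
  ],
)

```text
time_s: 23.95
tool_pos: [0.54, -0.1862, 0.0171]
tcp_rot: [2.544, 1.57, -0.62]
wrist_force: [0.2, 0.2, 0.2]
gripper_width: 0.0211
```

Call:
drive_tool(
  steps=[
    {"offset": [-0.8, 0, 0], "fingers": 22, "dr": [0, 0, 0]},
    {"offset": [-1, 0, 0], "fingers": 22, "dr": [0, 0, 0]},
    {"offset": [-1, 0, 0.5], "fingers": 60, "dr": [0, 0, 0]},
    {"offset": [-1, 0, 0.8], "fingers": 60, "dr": [0, 0, 0]},
    {"offset": [-1, 0, 0.9], "fingers": 60, "dr": [0, 0, 0]},
    {"offset": [-1, 0, 0.9], "fingers": 60, "dr": [0, 0, 0]},
    {"offset": [-1, -0.3, 0.9], "fingers": 60, "dr": [0, 0, 0]},
    {"offset": [-0.5, -0.8, 0.3], "fingers": 60, "dr": [0, 0, 0]},
    {"offset": [0, 0, 0], "fingers": 60, "dr": [0, 0, 0]},
  ],
)

```text
time_s: 24.85
tool_pos: [0.4123, -0.1481, 0.2388]
tcp_rot: [2.609, 1.565, -0.553]
wrist_force: [0.7, -0.0, -0.3]
gripper_width: 0.0589
```

```bash
python3 - <<'E'
from h import *
np.set_printoptions(precision=4,suppress=True)
w=cam('wrist');np.save('pics/w12.npy',w['M']);cv2.imwrite('pics/w12.png',w['frame'])
tgt(.40,.33,.25,-1.2)
for c in('wrist','scene','top'):
  if c!='wrist': cam(c)
  for n in('chopstick_a_center','spoon_a_center'):
    for d in manip.look_for(c,n): print(c,n,np.round(d['location'],4),round(d['score'],2))
E
```

```text
t 24.9 pos [ 0.4121 -0.1495  0.2373] ang -1.22 tilt -1.0 w 0.0594 OFFSET [ -0.47 -15.97   0.74] DRx -0.0
wrist chopstick_a_center [ 0.5453 -0.2472  0.0078] 0.91
scene chopstick_a_center [ 0.5526 -0.2455  0.0087] 0.57
scene spoon_a_center [0.4681 0.3706 0.0077] 0.49
top chopstick_a_center [0.4238 0.5491 0.0608] 0.56
top spoon_a_center [0.4643 0.3673 0.0041] 0.68
```

Look at both chopsticks in this view before going on to the spoons.

View pics/w12.png

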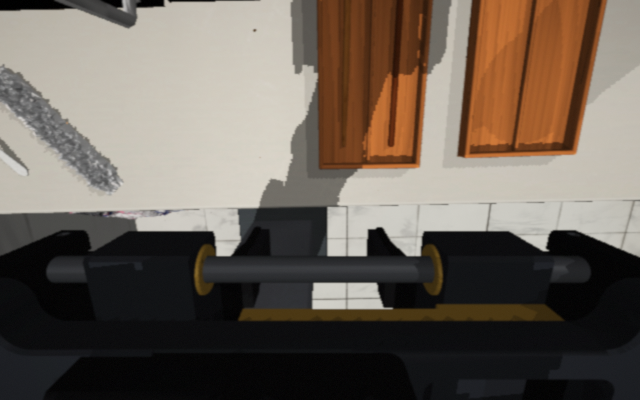

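Call:
drive_tool(
  steps=[
    {"offset": [0, -1, 0.05], "fingers": 60, "dr": [0, 0, 0]},
    {"offset": [0, -1, 0.05], "fingers": 60, "dr": [0, 0, 0]},
    {"offset": [0, -1, 0.05], "fingers": 60, "dr": [0, 0, 0]},
    {"offset": [0, -1, 0.05], "fingers": 60, "dr": [0, 0, 0]},
    {"offset": [0, -1, 0.05], "fingers": 60, "dr": [0, 0, 0]},
    {"offset": [0, -1, 0.05], "fingers": 60, "dr": [0, 0, 0]},
    {"offset": [0, -1, 0.05], "fingers": 60, "dr": [0, 0, 0]},
    {"offset": [0, -1, 0.05], "fingers": 60, "dr": [0, 0, 0]},
    {"offset": [0, -1, 0.05], "fingers": 60, "dr": [0, 0, 0]},
    {"offset": [0, -1, 0.05], "fingers": 60, "dr": [0, 0, 0]},
  ],
)

```text
time_s: 26.3
tool_pos: [0.4034, 0.1513, 0.2355]
tcp_rot: [-0.825, 1.571, 2.294]
wrist_force: [0.9, 0.3, -0.3]
gripper_width: 0.0597
```

Call:
drive_tool(
  steps=[
    {"offset": [0, -1, 0.05], "fingers": 60, "dr": [0, 0, 0]},
    {"offset": [0, -1, 0.05], "fingers": 60, "dr": [0, 0, 0]},
    {"offset": [0, -1, 0.05], "fingers": 60, "dr": [0, 0, 0]},
    {"offset": [0, -1, 0.05], "fingers": 60, "dr": [0, 0, 0]},
    {"offset": [0, -1, 0.05], "fingers": 60, "dr": [0, 0, 0]},
    {"offset": [0, 0, 0], "fingers": 60, "dr": [0, 0, 0]},
    {"offset": [0, 0, 0], "fingers": 60, "dr": [0, 0, 0]},
  ],
)

```text
time_s: 27.0
tool_pos: [0.3992, 0.3004, 0.2352]
tcp_rot: [-0.194, 1.569, 2.926]
wrist_force: [0.5, -0.1, 0.8]
gripper_width: 0.06
```

```bash
python3 - <<'E'
from h import *
np.set_printoptions(precision=4,suppress=True)
w=cam('wrist');np.save('pics/w13.npy',w['M']);cv2.imwrite('pics/w13.png',w['frame'])
tgt(.48,.296,.1,32)
for n in('spoon_a_center','mug','packet'):
    for d in manip.look_for('wrist',n): print(n,np.round(d['location'],4),round(d['score'],2),pix(w,d['location']))
E
```

```text
t 27.05 pos [0.3996 0.2994 0.2352] ang -1.35 tilt -1.0 w 0.0597 OFFSET [ 4.5   0.05 -2.69] DRx -5.56
spoon_a_center [0.4661 0.373  0.0111] 0.75 (np.float64(261.83408227364447), np.float64(125.9818391199533))
mug [0.4432 0.5623 0.076 ] 0.67 (np.float64(78.4355396528072), np.float64(152.80561675491737))
packet [0.4813 0.1973 0.0146] 0.58 (np.float64(400.6091954835252), np.float64(110.31851601622543))
```

View pics/w13.png

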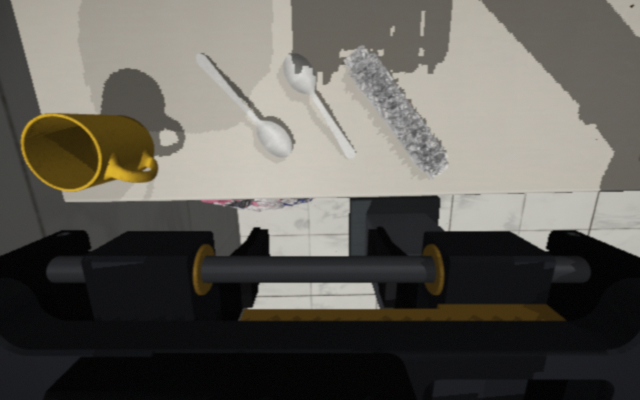

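Both chopsticks lie in separate lanes, with near ends at (343,148) and (391,146). In the second view the left spoon runs from handle (198,55) to bowl (291,157), the right spoon from bowl (287,55) to handle (353,157), and the packet from (355,50) to (440,172). The mug handle tip is at (157,170).

```bash
python3 - <<'E'
from h import *
np.set_printoptions(precision=4,suppress=True)
c=saved(13)
for k,h,b in(('L',(198,54),(292,157)),('R',(354,157),(285,54))):
    A=plane(c,*h,.011);B=plane(c,*b,.008);print(k,A,B,'mid',(A+B)/2,'len',np.linalg.norm((A-B)[:2]),'ang h-b',np.degrees(np.arctan2(*(A-B)[1::-1])))
for z in(.04,.06,.08):print('mug handle',plane(c,157,172,z),plane(c,157,160,z), 'pkt',plane(c,350,55,.013),plane(c,410,170,.013))
print('mug cup low right edge',plane(c,110,185,.03),plane(c,150,118,.03))
E
```

```text
L [0.5516 0.4436 0.011 ] [0.4253 0.3365 0.008 ] mid [0.4885 0.39   0.0095] len 0.16560587868140317 ang h-b 40.30153966620542
R [0.4239 0.2545 0.011 ] [0.5499 0.3392 0.008 ] mid [0.4869 0.2969 0.0095] len 0.15185738671887003 ang h-b -146.09110288182507
mug handle [0.4144 0.501  0.04  ] [0.4292 0.4985 0.04  ] pkt [0.5461 0.2609 0.013 ] [0.4053 0.1803 0.013 ]
mug handle [0.4177 0.4896 0.06  ] [0.4316 0.4872 0.06  ] pkt [0.5461 0.2609 0.013 ] [0.4053 0.1803 0.013 ]
mug handle [0.4209 0.4781 0.08  ] [0.434  0.4759 0.08  ] pkt [0.5461 0.2609 0.013 ] [0.4053 0.1803 0.013 ]
mug cup low right edge [0.3972 0.57   0.03  ] [0.4787 0.5039 0.03  ]
```

Both lengths check out (166 and 152 mm against 165 and 150). Now the right spoon (b).

Call:
drive_tool(
  steps=[
    {"offset": [0.9, 0, -0.57], "fingers": 50, "dr": [0, 0, 0]},
    {"offset": [0.9, 0, -0.57], "fingers": 50, "dr": [0, 0, 0]},
    {"offset": [0.9, 0, -0.57], "fingers": 50, "dr": [0, 0, 0]},
    {"offset": [0.9, 0, -0.57], "fingers": 50, "dr": [0, 0, 0]},
    {"offset": [0.9, 0, -0.57], "fingers": 50, "dr": [0, 0, 0]},
  ],
)

```text
time_s: 27.75
tool_pos: [0.4862, 0.2971, 0.0994]
tcp_rot: [2.021, 1.57, -1.146]
wrist_force: [-0.3, -0.6, 1.3]
gripper_width: 0.0504
```

Call:
drive_tool(
  steps=[
    {"offset": [0, 0, 0], "fingers": 50, "dr": [-0.97, 0, 0]},
    {"offset": [0, 0, 0], "fingers": 50, "dr": [-0.97, 0, 0]},
    {"offset": [0, 0, 0], "fingers": 50, "dr": [-0.97, 0, 0]},
    {"offset": [0, 0, 0], "fingers": 50, "dr": [-0.97, 0, 0]},
    {"offset": [0, 0, 0], "fingers": 50, "dr": [-0.97, 0, 0]},
    {"offset": [0, 0, 0], "fingers": 50, "dr": [-0.97, 0, 0]},
    {"offset": [0, 0, 0], "fingers": 50, "dr": [0, 0, 0]},
    {"offset": [0, 0, 0], "fingers": 50, "dr": [0, 0, 0]},
  ],
)

```text
time_s: 28.55
tool_pos: [0.4853, 0.2975, 0.1006]
tcp_rot: [1.3, 1.57, -1.259]
wrist_force: [-0.5, 0.6, 0.1]
gripper_width: 0.05
```

```bash
python3 - <<'E'
from h import *
np.set_printoptions(precision=4,suppress=True)
w=cam('wrist');np.save('pics/w14.npy',w['M']);cv2.imwrite('pics/w14.png',w['frame'])
tgt(.4845,.2967,.0105,33.5)
for d in manip.look_for('wrist','spoon_a_center'): print(np.round(d['location'],4),round(d['score'],2),np.round(pix(w,d['location'])))
g=w['frame'][:225,200:440].astype(int)
print('tip expected',pix(w,(.5475,.3385,.008)), 'mid',pix(w,(.4845,.2967,.012)))
# bright-spoon row profile: pixels brighter than the local worktop
for v in range(40,226,12): print(v,' '.join(str(x) for x in w['frame'][v,270:370:5].mean(1).astype(int)))
E
```

```text
t 28.6 pos [0.4853 0.2977 0.1006] ang 33.42 tilt -1.0 w 0.05 OFFSET [3.   0.01 0.04] DRx -0.01
tip expected (np.float64(319.93652186667816), np.float64(119.23177617323141)) mid (np.float64(320.11657312794676), np.float64(207.5670987178846))
40 184 184 184 184 185 184 184 184 184 183 184 183 184 183 184 183 193 202 201 202
52 186 184 185 185 186 185 184 185 185 186 184 184 185 184 185 204 204 203 202 202
64 185 185 185 186 187 186 186 186 186 185 186 185 186 196 205 204 204 204 204 203
76 188 187 187 187 186 187 188 187 186 187 187 134 155 159 136 134 119 205 204 204
88 189 189 189 188 190 189 188 188 183 94 114 113 114 113 113 113 113 113 113 113
100 188 189 189 188 190 190 189 182 111 115 115 114 114 114 114 114 113 114 113 114
112 189 189 189 191 188 196 208 207 114 113 114 114 114 114 114 115 115 114 115 114
124 210 209 210 209 207 208 206 196 93 106 112 104 93 113 116 115 114 115 114 115
136 210 210 209 209 208 189 189 137 119 122 123 119 112 97 96 115 113 115 115 115
148 209 209 209 209 198 188 187 127 136 139 132 133 122 109 103 114 115 115 114 114
160 210 210 209 209 193 187 187 134 146 148 146 146 133 119 111 114 115 114 115 114
172 210 208 208 208 209 193 186 187 132 139 141 143 125 114 114 114 114 115 114 115
184 209 209 208 208 207 208 207 192 189 203 222 195 122 206 205 205 206 205 204 205
196 208 208 208 208 207 207 208 188 195 206 229 198 117 206 205 205 205 204 204 203
208 208 207 207 207 208 208 208 188 196 206 225 201 125 205 204 204 205 204 203 193
220 209 206 208 208 208 208 207 187 188 207 225 192 158 205 204 204 205 204 203 202
```

View pics/w14.png

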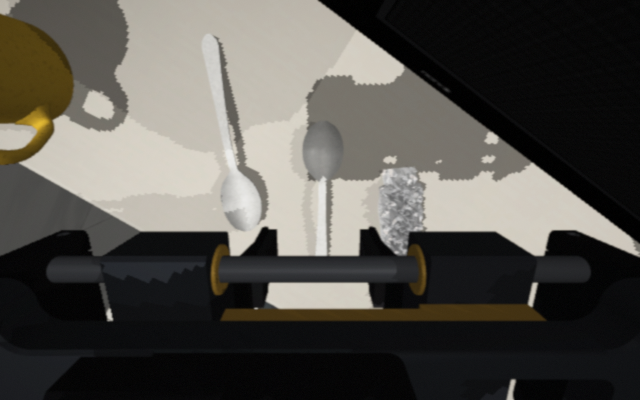

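The right spoon is centred, bowl tip at (322,122) and handle at column 320. The left spoon's bowl (right edge at column 262) and the packet (left edge at column 380) both clear the fingers by about 9 mm.

Call:
drive_tool(
  newtons=45,
  steps=[
    {"offset": [0.9, 0, 0], "fingers": 48, "dr": [0, 0, 0]},
    {"offset": [0.9, 0, 0], "fingers": 48, "dr": [0, 0, 0]},
    {"offset": [0.7, 0, 0], "fingers": 48, "dr": [0, 0, 0]},
    {"offset": [0.35, 0, 0], "fingers": 48, "dr": [0, 0, 0]},
    {"offset": [0.15, 0, 0], "fingers": 48, "dr": [0, 0, 0]},
    {"offset": [0, 0, 0], "fingers": 0, "dr": [0, 0, 0]},
    {"offset": [0, 0, 0], "fingers": 0, "dr": [0, 0, 0]},
    {"offset": [0, 0, 0], "fingers": 0, "dr": [0, 0, 0]},
    {"offset": [0, 0, 0], "fingers": 0, "dr": [0, 0, 0]},
    {"offset": [0, 0, 0], "fingers": 0, "dr": [0, 0, 0]},
  ],
)

```text
time_s: 29.65
tool_pos: [0.4858, 0.2985, 0.0115]
tcp_rot: [2.704, 1.569, 0.149]
wrist_force: [0.7, -0.9, 4.0]
gripper_width: 0.0255
```

Call:
drive_tool(
  steps=[
    {"offset": [0, 0, 0], "fingers": 0, "dr": [0, 0, 0]},
    {"offset": [0, 0, 0], "fingers": 0, "dr": [0, 0, 0]},
    {"offset": [-0.2, 0, 0], "fingers": 0, "dr": [0, 0, 0]},
    {"offset": [-0.4, 0, 0], "fingers": 0, "dr": [0, 0, 0]},
    {"offset": [-0.6, 0, 0], "fingers": 0, "dr": [0, 0, 0]},
    {"offset": [-0.8, 0, 0], "fingers": 0, "dr": [0, 0, 0]},
    {"offset": [-0.8, 0, 0], "fingers": 0, "dr": [0, 0, 0]},
    {"offset": [-0.4, 0, 0], "fingers": 0, "dr": [0, 0, 0]},
    {"offset": [0, 0, 0], "fingers": 0, "dr": [0, 0, 0]},
  ],
)

```text
time_s: 30.55
tool_pos: [0.486, 0.2992, 0.109]
tcp_rot: [2.926, 1.567, 0.37]
wrist_force: [-0.2, -0.9, -1.0]
gripper_width: 0.0252
```

Held at 25 mm, as the text predicts for the spoon. Rotate and carry to the spoon tray.

Call:
drive_tool(
  steps=[
    {"offset": [0, 0, 0], "fingers": 0, "dr": [0.5, 0, 0]},
    {"offset": [0, 0, 0], "fingers": 0, "dr": [0.8, 0, 0]},
    {"offset": [0, 0, 0], "fingers": 0, "dr": [0.8, 0, 0]},
    {"offset": [0, 0, 0], "fingers": 0, "dr": [0.8, 0, 0]},
    {"offset": [0, 0, 0], "fingers": 0, "dr": [0.8, 0, 0]},
    {"offset": [0, 0, 0], "fingers": 0, "dr": [0.8, 0, 0]},
    {"offset": [0, 0, 0], "fingers": 0, "dr": [0.6, 0, 0]},
    {"offset": [0, 0, 0], "fingers": 0, "dr": [0.38, 0, 0]},
    {"offset": [0, 0.3, 0.4], "fingers": 0, "dr": [0, 0, 0]},
    {"offset": [0, 0.6, 0.6], "fingers": 0, "dr": [0, 0, 0]},
  ],
)

```text
time_s: 31.55
tool_pos: [0.4545, 0.2717, 0.1058]
tcp_rot: [-0.75, 1.568, 2.405]
wrist_force: [1.3, -0.5, -0.3]
gripper_width: 0.0255
```

Call:
drive_tool(
  steps=[
    {"offset": [0, 0.9, 0], "fingers": 0, "dr": [0, 0, 0]},
    {"offset": [0, 1, 0], "fingers": 0, "dr": [0, 0, 0]},
    {"offset": [0, 1, 0], "fingers": 0, "dr": [0, 0, 0]},
    {"offset": [0, 1, 0], "fingers": 0, "dr": [0, 0, 0]},
    {"offset": [0, 1, 0], "fingers": 0, "dr": [0, 0, 0]},
    {"offset": [0, 1, 0], "fingers": 0, "dr": [0, 0, 0]},
    {"offset": [0, 1, 0], "fingers": 0, "dr": [0, 0, 0]},
    {"offset": [0, 1, 0], "fingers": 0, "dr": [0, 0, 0]},
    {"offset": [0, 1, 0], "fingers": 0, "dr": [0, 0, 0]},
    {"offset": [0, 1, 0], "fingers": 0, "dr": [0, 0, 0]},
  ],
)

```text
time_s: 32.55
tool_pos: [0.458, -0.0274, 0.1059]
tcp_rot: [0.143, 1.569, -2.987]
wrist_force: [-0.4, -0.1, -0.8]
gripper_width: 0.0251
```

Call:
drive_tool(
  steps=[
    {"offset": [0, 1, 0], "fingers": 0, "dr": [0, 0, 0]},
    {"offset": [0, 1, 0], "fingers": 0, "dr": [0, 0, 0]},
    {"offset": [0, 1, 0], "fingers": 0, "dr": [0, 0, 0]},
    {"offset": [0, 1, 0], "fingers": 0, "dr": [0, 0, 0]},
    {"offset": [0, 1, 0], "fingers": 0, "dr": [0, 0, 0]},
    {"offset": [0, 1, 0], "fingers": 0, "dr": [0, 0, 0]},
    {"offset": [0, 0.8, 0], "fingers": 0, "dr": [0, 0, 0]},
    {"offset": [0, 0, 0], "fingers": 0, "dr": [0, 0, 0]},
    {"offset": [0, 0, 0], "fingers": 0, "dr": [0, 0, 0]},
  ],
)

```text
time_s: 33.45
tool_pos: [0.4608, -0.2296, 0.1057]
tcp_rot: [-0.924, 1.569, 2.229]
wrist_force: [-0.4, 0.4, -1.3]
gripper_width: 0.0249
```

```bash
python3 - <<'E'
from h import *
np.set_printoptions(precision=4,suppress=True)
w=cam('wrist');np.save('pics/w15.npy',w['M']);cv2.imwrite('pics/w15.png',w['frame'])
tgt(.5467,-.4415,.1,.5)
c=cam('scene')
for n in('spoon_tray','spoon_a_center'):
  for t in('wrist','scene'):
    for d in manip.look_for(t,n): print(n,t,np.round(d['location'],4),round(d['score'],2))
E
```

```text
t 33.5 pos [ 0.4611 -0.2288  0.1059] ang 0.75 tilt -1.0 w 0.0249 OFFSET [ 0.18  7.13 -2.76] DRx 0.04
spoon_tray wrist [ 0.541  -0.4096  0.0036] 0.73
spoon_tray scene [ 0.5155 -0.4236  0.0059] 0.72
spoon_a_center scene [0.4659 0.3706 0.0082] 0.67
```

Call:
drive_tool(
  steps=[
    {"offset": [0, 0.89, -0.34], "fingers": 0, "dr": [0, 0, 0]},
    {"offset": [0, 0.89, -0.34], "fingers": 0, "dr": [0, 0, 0]},
    {"offset": [0, 0.89, -0.34], "fingers": 0, "dr": [0, 0, 0]},
    {"offset": [0, 0.89, -0.34], "fingers": 0, "dr": [0, 0, 0]},
    {"offset": [0, 0.89, -0.34], "fingers": 0, "dr": [0, 0, 0]},
    {"offset": [0, 0.89, -0.34], "fingers": 0, "dr": [0, 0, 0]},
    {"offset": [0, 0.89, -0.34], "fingers": 0, "dr": [0, 0, 0]},
    {"offset": [0, 0.89, -0.34], "fingers": 0, "dr": [0, 0, 0]},
    {"offset": [0, 0, 0], "fingers": 0, "dr": [0, 0, 0]},
    {"offset": [0, 0, 0], "fingers": 0, "dr": [0, 0, 0]},
  ],
)

```text
time_s: 34.75
tool_pos: [0.5458, -0.4422, 0.1061]
tcp_rot: [-1.297, 1.569, 1.856]
wrist_force: [-0.3, 0.5, -0.4]
gripper_width: 0.0251
```

```bash
python3 - <<'E'
from h import *
np.set_printoptions(precision=4,suppress=True)
w=cam('wrist');np.save('pics/w16.npy',w['M']);cv2.imwrite('pics/w16.png',w['frame'])
tgt(.5467,-.4415,.016,.5)
c=saved(7);print('far left corner',plane(c,458,72,.022))
c=saved(4);print('far corners',plane(c,430,50,.022),plane(c,633,43,.022))
from scipy.ndimage import label
hsv=cv2.cvtColor(w['frame'],cv2.COLOR_BGR2HSV)
m=((hsv[...,0]<20)&(hsv[...,1]>110)&(hsv[...,2]>40)).astype(np.uint8);m[228:]=0
n,l,st,_=cv2.connectedComponentsWithStats(m)
for i in range(1,n):
    if st[i,4]>800:
        h=cv2.approxPolyDP(cv2.convexHull(np.column_stack(np.where(l==i))[:,::-1]),4,True)[:,0]
        print(st[i]); 
        for u,v in h: print((u,v),plane(w,u,v,.022)[:2])
E
```

```text
t 34.8 pos [ 0.546  -0.4412  0.1063] ang 0.77 tilt -1.0 w 0.0253 OFFSET [ 3.01  0.02 -0.03] DRx 0.05
far left corner [ 0.6504 -0.3327  0.022 ]
far corners [ 0.6503 -0.3297  0.022 ] [ 0.6522 -0.4765  0.022 ]
[    0     0   152   228 31035]
(np.int32(151), np.int32(227)) [ 0.5251 -0.2918]
(np.int32(0), np.int32(227)) [ 0.5234 -0.1572]
(np.int32(0), np.int32(0)) [ 0.6999 -0.2069]
(np.int32(112), np.int32(0)) [ 0.7009 -0.2885]
(np.int32(120), np.int32(5)) [ 0.6977 -0.2938]
[  185    74   184   154 21725]
(np.int32(368), np.int32(75)) [ 0.6525 -0.4775]
(np.int32(361), np.int32(227)) [ 0.5274 -0.4785]
(np.int32(201), np.int32(226)) [ 0.5266 -0.3364]
(np.int32(185), np.int32(74)) [ 0.6516 -0.336 ]
[ 600  165   40   63 1107]
(np.int32(639), np.int32(165)) [ 0.5854 -0.7082]
(np.int32(638), np.int32(205)) [ 0.5507 -0.7181]
(np.int32(624), np.int32(227)) [ 0.5302 -0.7119]
(np.int32(600), np.int32(227)) [ 0.53   -0.6906]
```

The tray corners measured here, (0.652, -0.336) and (0.652, -0.478), confirm a centre of (0.545, -0.407). Lower to just above the lane, open a little and drop the spoon a few millimetres.

Call:
drive_tool(
  steps=[
    {"offset": [0.6, -0.08, 0], "fingers": 0, "dr": [0, 0, 0]},
    {"offset": [0.8, 0, 0], "fingers": 0, "dr": [0, 0, 0]},
    {"offset": [0.8, 0, 0], "fingers": 0, "dr": [0, 0, 0]},
    {"offset": [0.4, 0, 0], "fingers": 0, "dr": [0, 0, 0]},
    {"offset": [0.15, 0, 0], "fingers": 0, "dr": [0, 0, 0]},
    {"offset": [0, 0, 0], "fingers": 0, "dr": [0, 0, 0]},
    {"offset": [0, 0, 0], "fingers": 31, "dr": [0, 0, 0]},
    {"offset": [0, 0, 0], "fingers": 31, "dr": [0, 0, 0]},
    {"offset": [0, 0, 0], "fingers": 31, "dr": [0, 0, 0]},
    {"offset": [0, 0, 0], "fingers": 31, "dr": [0, 0, 0]},
  ],
)

```text
time_s: 35.9
tool_pos: [0.546, -0.4405, 0.0249]
tcp_rot: [2.289, 1.57, -0.841]
wrist_force: [0.6, 0.1, 0.0]
gripper_width: 0.031
```

Call:
drive_tool(
  steps=[
    {"offset": [-0.5, 0, 0], "fingers": 31, "dr": [0, 0, 0]},
    {"offset": [-0.9, 0, 0], "fingers": 31, "dr": [0, 0, 0]},
    {"offset": [-0.9, 0, 0], "fingers": 50, "dr": [0, 0, 0]},
    {"offset": [-0.9, 0, 0.6], "fingers": 50, "dr": [0, 0, 0]},
    {"offset": [-0.9, 0, 0.9], "fingers": 50, "dr": [0, 0, 0]},
    {"offset": [-0.6, -0.3, 0.9], "fingers": 50, "dr": [0, 0, 0]},
    {"offset": [0, -0.5, 0.5], "fingers": 50, "dr": [0, 0, 0]},
    {"offset": [0, 0, 0], "fingers": 50, "dr": [0, 0, 0]},
  ],
)

```text
time_s: 36.7
tool_pos: [0.4574, -0.4166, 0.1675]
tcp_rot: [1.506, 1.568, -1.624]
wrist_force: [0.8, 0.4, 0.3]
gripper_width: 0.0499
```

```bash
python3 - <<'E'
from h import *
np.set_printoptions(precision=4,suppress=True)
w=cam('wrist');np.save('pics/w17.npy',w['M']);cv2.imwrite('pics/w17.png',w['frame'])
tgt(.4885,.39,.12,.5)
c=cam('scene')
for n in('spoon_a_center','mug','packet'):
  for t in('wrist','scene'):
    for d in manip.look_for(t,n): print(n,t,np.round(d['location'],4),round(d['score'],2))
# bright grey pixels inside the tray -> spoon
hsv=cv2.cvtColor(w['frame'],cv2.COLOR_BGR2HSV)
q=np.array([pix(w,(x,y,.012)) for x,y in((.447,-.411),(.643,-.411),(.643,-.472),(.447,-.472))]).astype(np.int32)
k=np.zeros(hsv.shape[:2],np.uint8);cv2.fillPoly(k,[q],1); k&=(hsv[...,1]<70).astype(np.uint8);k[225:]=0
p=np.column_stack(np.where(k))[:,::-1];print(len(p));
P=np.array([plane(w,u,v,.012)[:2] for u,v in p]);print(P.min(0),P.max(0),'mid',(P.min(0)+P.max(0))/2)
E
```

```text
t 36.75 pos [ 0.4583 -0.4173  0.1669] ang 0.71 tilt -1.0 w 0.0498 OFFSET [  1.5  -26.9   -1.34] DRx 0.04
spoon_a_center scene [0.4693 0.3717 0.01  ] 0.83
mug scene [0.4152 0.5494 0.0688] 0.89
packet wrist [ 0.5646 -0.1855  0.0095] 0.7
packet scene [0.4607 0.1988 0.011 ] 0.65
packet scene [0.4644 0.3742 0.0086] 0.46
packet scene [ 0.5637 -0.183   0.0087] 0.29
2391
[ 0.4691 -0.4551] [ 0.6179 -0.4203] mid [ 0.5435 -0.4377]
```

Spoon b lies in the right lane: measured outline x 0.469-0.618, y -0.455 to -0.420. Packet and mug have not moved. Back for the left spoon.

Call:
drive_tool(
  steps=[
    {"offset": [0, -0.7, 0], "fingers": 50, "dr": [0, 0, 0]},
    {"offset": [0, -1, 0], "fingers": 50, "dr": [0, 0, 0]},
    {"offset": [0, -1, 0], "fingers": 50, "dr": [0, 0, 0]},
    {"offset": [0, -1, 0], "fingers": 50, "dr": [0, 0, 0]},
    {"offset": [0, -1, 0], "fingers": 50, "dr": [0, 0, 0]},
    {"offset": [0, -1, 0], "fingers": 50, "dr": [0, 0, 0]},
    {"offset": [0, -1, 0], "fingers": 50, "dr": [0, 0, 0]},
    {"offset": [0, -1, 0], "fingers": 50, "dr": [0, 0, 0]},
    {"offset": [0, -1, 0], "fingers": 50, "dr": [0, 0, 0]},
    {"offset": [0, -1, 0], "fingers": 50, "dr": [0, 0, 0]},
  ],
)

```text
time_s: 38.1
tool_pos: [0.4551, -0.1248, 0.1652]
tcp_rot: [-2.313, 1.57, 0.841]
wrist_force: [0.4, 0.5, 0.2]
gripper_width: 0.0502
```

Call:
drive_tool(
  steps=[
    {"offset": [0, -1, 0], "fingers": 50, "dr": [0, 0, 0]},
    {"offset": [0, -1, 0], "fingers": 50, "dr": [0, 0, 0]},
    {"offset": [0, -1, 0], "fingers": 50, "dr": [0, 0, 0]},
    {"offset": [0, -1, 0], "fingers": 50, "dr": [0, 0, 0]},
    {"offset": [0, -1, 0], "fingers": 50, "dr": [0, 0, 0]},
    {"offset": [0, -1, 0], "fingers": 50, "dr": [0, 0, 0]},
    {"offset": [0, -1, 0], "fingers": 50, "dr": [0, 0, 0]},
    {"offset": [0, -1, 0], "fingers": 50, "dr": [0, 0, 0]},
    {"offset": [0, -1, 0], "fingers": 50, "dr": [0, 0, 0]},
    {"offset": [0, -1, 0], "fingers": 50, "dr": [0, 0, 0]},
  ],
)

```text
time_s: 39.1
tool_pos: [0.4513, 0.1751, 0.1654]
tcp_rot: [3.065, 1.57, -0.065]
wrist_force: [1.1, -0.3, 0.6]
gripper_width: 0.0501
```

Call:
drive_tool(
  steps=[
    {"offset": [0, -1, 0], "fingers": 50, "dr": [0, 0, 0]},
    {"offset": [0, -1, 0], "fingers": 50, "dr": [0, 0, 0]},
    {"offset": [0, -1, 0], "fingers": 50, "dr": [0, 0, 0]},
    {"offset": [0, -0.7, 0], "fingers": 50, "dr": [0, 0, 0]},
    {"offset": [0, 0, 0], "fingers": 50, "dr": [0, 0, 0]},
    {"offset": [0, 0, 0], "fingers": 50, "dr": [0, 0, 0]},
  ],
)

```text
time_s: 39.7
tool_pos: [0.4495, 0.2848, 0.1649]
tcp_rot: [0.063, 1.57, -3.065]
wrist_force: [-0.4, -1.0, 0.8]
gripper_width: 0.0504
```

```bash
python3 - <<'E'
from h import *
np.set_printoptions(precision=4,suppress=True)
c=saved(14);A=plane(c,209,35,.011);B=plane(c,245,231,.008)
print(A,B,(A+B)/2,np.linalg.norm(A-B),np.degrees(np.arctan2(*(A-B)[1::-1])))
tgt(.4870,.389,.16,41)
E
```

```text
[0.5526 0.4436 0.011 ] [0.4265 0.3415 0.008 ] [0.4895 0.3925 0.0095] 0.16226000249015413 38.98705275640763
t 39.75 pos [0.4499 0.2838 0.1649] ang 0.69 tilt -1.0 w 0.0502 OFFSET [ 0.16 -3.49 -1.28] DRx -6.72
```

Call:
drive_tool(
  steps=[
    {"offset": [0, -0.88, -0.32], "fingers": 50, "dr": [0, 0, 0]},
    {"offset": [0, -0.88, -0.32], "fingers": 50, "dr": [0, 0, 0]},
    {"offset": [0, -0.88, -0.32], "fingers": 50, "dr": [0, 0, 0]},
    {"offset": [0, -0.88, -0.32], "fingers": 50, "dr": [0, 0, 0]},
  ],
)

```text
time_s: 40.15
tool_pos: [0.4886, 0.3893, 0.1648]
tcp_rot: [1.795, 1.569, -1.338]
wrist_force: [0.1, -0.5, 0.1]
gripper_width: 0.05
```

Call:
drive_tool(
  steps=[
    {"offset": [0, 0, 0], "fingers": 50, "dr": [-0.94, 0, 0]},
    {"offset": [0, 0, 0], "fingers": 50, "dr": [-0.94, 0, 0]},
    {"offset": [0, 0, 0], "fingers": 50, "dr": [-0.94, 0, 0]},
    {"offset": [0, 0, 0], "fingers": 50, "dr": [-0.94, 0, 0]},
    {"offset": [0, 0, 0], "fingers": 50, "dr": [-0.94, 0, 0]},
    {"offset": [0, 0, 0], "fingers": 50, "dr": [-0.94, 0, 0]},
    {"offset": [0, 0, 0], "fingers": 50, "dr": [-0.94, 0, 0]},
    {"offset": [0, 0, 0], "fingers": 50, "dr": [0, 0, 0]},
    {"offset": [0, 0, 0], "fingers": 50, "dr": [0, 0, 0]},
  ],
)

```text
time_s: 41.05
tool_pos: [0.4877, 0.3893, 0.165]
tcp_rot: [1.066, 1.57, -1.379]
wrist_force: [-0.2, -0.1, 0.1]
gripper_width: 0.0494
```

```bash
python3 - <<'E'
from h import *
np.set_printoptions(precision=4,suppress=True)
w=cam('wrist');np.save('pics/w18.npy',w['M']);cv2.imwrite('pics/w18.png',w['frame'])
tgt(.4875,.3905,.0105,40)
for n in('spoon_a_center','mug'):
  for d in manip.look_for('wrist',n): print(n,np.round(d['location'],4),round(d['score'],2),np.round(pix(w,d['location'])))
print('exp handle tip',pix(w,(.552,.4436,.011)),'mid',pix(w,(.4875,.3905,.012)))
for v in range(60,226,12): print(v,' '.join(str(x) for x in w['frame'][v,280:360:4].mean(1).astype(int)))
E
```

```text
t 41.1 pos [0.4875 0.3896 0.1651] ang 39.98 tilt -1.0 w 0.0498 OFFSET [ 5.15 -0.03 -0.02] DRx -0.0
spoon_a_center [0.4656 0.3712 0.0074] 0.87 [319. 213.]
mug [0.4346 0.5644 0.0702] 0.79 [120. 123.]
mug [0.4677 0.3706 0.0096] 0.54 [321. 213.]
exp handle tip (np.float64(319.0794284302054), np.float64(109.87113849705533)) mid (np.float64(318.4140286097612), np.float64(189.10727387067013))
60 222 223 222 222 222 222 221 221 221 221 221 220 220 222 220 220 220 221 221 220
72 223 223 222 222 222 222 222 223 222 222 221 221 221 222 221 221 221 220 221 220
84 224 223 223 223 224 224 223 222 223 223 223 222 222 222 222 222 222 222 184 114
96 224 224 223 223 224 224 223 223 223 223 223 224 224 223 223 223 219 115 115 114
108 224 224 224 224 225 224 225 224 229 238 218 224 224 223 223 223 221 127 115 116
120 224 224 224 225 224 224 224 225 238 237 237 149 224 223 224 223 217 115 116 115
132 225 225 226 224 225 225 226 225 237 239 238 157 223 222 223 223 200 117 116 115
144 226 225 225 226 225 226 224 224 232 240 236 130 222 222 222 221 219 116 116 116
156 226 225 225 226 224 224 225 224 225 239 233 116 222 222 221 220 203 115 115 133
168 225 224 226 224 225 225 224 223 223 238 228 116 197 221 222 221 221 221 221 220
180 225 224 224 224 224 223 223 223 223 237 232 116 229 235 235 235 235 235 235 235
192 237 237 237 237 236 236 224 223 234 238 231 151 234 235 235 235 235 235 235 234
204 237 237 236 236 236 236 231 222 227 242 241 145 226 234 235 234 235 235 234 234
216 236 236 236 235 230 221 222 207 227 239 244 242 230 142 150 234 234 234 233 234
```

The handle sits vertically at column ~317 with its tip at row 108, where expected. Descend in two stages, watching the force because the mug is close.

Call:
drive_tool(
  newtons=45,
  steps=[
    {"offset": [1, -0.03, 0], "fingers": 50, "dr": [0, 0, 0]},
    {"offset": [1, 0, 0], "fingers": 50, "dr": [0, 0, 0]},
    {"offset": [1, 0, 0], "fingers": 50, "dr": [0, 0, 0]},
    {"offset": [0.6, 0, 0], "fingers": 50, "dr": [0, 0, 0]},
    {"offset": [0.4, 0, 0], "fingers": 50, "dr": [0, 0, 0]},
    {"offset": [0, 0, 0], "fingers": 50, "dr": [0, 0, 0]},
  ],
)

```text
time_s: 41.8
tool_pos: [0.4858, 0.3909, 0.044]
tcp_rot: [-0.022, 1.569, -2.462]
wrist_force: [0.3, -0.1, 0.0]
gripper_width: 0.0501
```

Call:
drive_tool(
  steps=[
    {"offset": [0.5, 0, 0], "fingers": 50, "dr": [0, 0, 0]},
    {"offset": [0.4, 0, 0], "fingers": 50, "dr": [0, 0, 0]},
    {"offset": [0.25, 0, 0], "fingers": 50, "dr": [0, 0, 0]},
    {"offset": [0, 0, 0], "fingers": 0, "dr": [0, 0, 0]},
    {"offset": [0, 0, 0], "fingers": 0, "dr": [0, 0, 0]},
    {"offset": [0, 0, 0], "fingers": 0, "dr": [0, 0, 0]},
    {"offset": [0, 0, 0], "fingers": 0, "dr": [0, 0, 0]},
    {"offset": [0, 0, 0], "fingers": 0, "dr": [0, 0, 0]},
    {"offset": [0, 0, 0], "fingers": 0, "dr": [0, 0, 0]},
    {"offset": [0, 0, 0], "fingers": 0, "dr": [0, 0, 0]},
  ],
)

```text
time_s: 42.8
tool_pos: [0.4865, 0.3916, 0.0111]
tcp_rot: [2.727, 1.57, 0.287]
wrist_force: [1.1, -0.9, 3.1]
gripper_width: 0.0254
```

Call:
drive_tool(
  steps=[
    {"offset": [-0.2, 0, 0], "fingers": 0, "dr": [0, 0, 0]},
    {"offset": [-0.4, 0, 0], "fingers": 0, "dr": [0, 0, 0]},
    {"offset": [-0.6, 0, 0], "fingers": 0, "dr": [0, 0, 0]},
    {"offset": [-0.8, 0, 0], "fingers": 0, "dr": [0, 0, 0]},
    {"offset": [-0.8, 0, 0], "fingers": 0, "dr": [0, 0, 0]},
    {"offset": [-0.7, 0, 0], "fingers": 0, "dr": [0, 0, 0]},
    {"offset": [-0.4, 0, 0], "fingers": 0, "dr": [0, 0, 0]},
    {"offset": [0, 0, 0], "fingers": 0, "dr": [0, 0, 0]},
  ],
)

```text
time_s: 43.6
tool_pos: [0.4869, 0.3926, 0.1302]
tcp_rot: [3.042, 1.567, 0.601]
wrist_force: [-0.2, 0.7, -1.6]
gripper_width: 0.0249
```

Held. Rotate and carry.

Call:
drive_tool(
  steps=[
    {"offset": [0, 0, 0], "fingers": 0, "dr": [0.5, 0, 0]},
    {"offset": [0, 0, 0], "fingers": 0, "dr": [0.9, 0, 0]},
    {"offset": [0, 0, 0], "fingers": 0, "dr": [0.9, 0, 0]},
    {"offset": [0, 0, 0], "fingers": 0, "dr": [0.9, 0, 0]},
    {"offset": [0, 0, 0], "fingers": 0, "dr": [0.9, 0, 0]},
    {"offset": [0, 0, 0], "fingers": 0, "dr": [0.9, 0, 0]},
    {"offset": [0, 0, 0], "fingers": 0, "dr": [0.9, 0, 0]},
    {"offset": [0, 0, 0], "fingers": 0, "dr": [0.65, 0, 0]},
    {"offset": [0, 0.3, 0.4], "fingers": 0, "dr": [0, 0, 0]},
    {"offset": [0, 0.6, 0.6], "fingers": 0, "dr": [0, 0, 0]},
  ],
)

```text
time_s: 44.6
tool_pos: [0.456, 0.3644, 0.1267]
tcp_rot: [-0.516, 1.569, 2.642]
wrist_force: [0.2, 0.0, -0.4]
gripper_width: 0.0251
```

Call:
drive_tool(
  steps=[
    {"offset": [0, 0.9, 0], "fingers": 0, "dr": [0, 0, 0]},
    {"offset": [0, 1, 0], "fingers": 0, "dr": [0, 0, 0]},
    {"offset": [0, 1, 0], "fingers": 0, "dr": [0, 0, 0]},
    {"offset": [0, 1, 0], "fingers": 0, "dr": [0, 0, 0]},
    {"offset": [0, 1, 0], "fingers": 0, "dr": [0, 0, 0]},
    {"offset": [0, 1, 0], "fingers": 0, "dr": [0, 0, 0]},
    {"offset": [0, 1, 0], "fingers": 0, "dr": [0, 0, 0]},
    {"offset": [0, 1, 0], "fingers": 0, "dr": [0, 0, 0]},
    {"offset": [0, 1, 0], "fingers": 0, "dr": [0, 0, 0]},
    {"offset": [0, 1, 0], "fingers": 0, "dr": [0, 0, 0]},
  ],
)

```text
time_s: 45.6
tool_pos: [0.4604, 0.0655, 0.1269]
tcp_rot: [0.351, 1.57, -2.775]
wrist_force: [1.0, 0.4, -1.2]
gripper_width: 0.0251
```

Call:
drive_tool(
  steps=[
    {"offset": [0, 1, 0], "fingers": 0, "dr": [0, 0, 0]},
    {"offset": [0, 1, 0], "fingers": 0, "dr": [0, 0, 0]},
    {"offset": [0, 1, 0], "fingers": 0, "dr": [0, 0, 0]},
    {"offset": [0, 1, 0], "fingers": 0, "dr": [0, 0, 0]},
    {"offset": [0, 1, 0], "fingers": 0, "dr": [0, 0, 0]},
    {"offset": [0, 1, 0], "fingers": 0, "dr": [0, 0, 0]},
    {"offset": [0, 1, 0], "fingers": 0, "dr": [0, 0, 0]},
    {"offset": [0, 1, 0], "fingers": 0, "dr": [0, 0, 0]},
    {"offset": [0, 1, 0], "fingers": 0, "dr": [0, 0, 0]},
    {"offset": [0, 1, 0], "fingers": 0, "dr": [0, 0, 0]},
  ],
)

```text
time_s: 46.6
tool_pos: [0.4651, -0.234, 0.1268]
tcp_rot: [-0.397, 1.569, 2.761]
wrist_force: [-0.4, 0.1, -0.3]
gripper_width: 0.0248
```

Call:
drive_tool(
  steps=[
    {"offset": [0, 0.5, 0], "fingers": 0, "dr": [0, 0, 0]},
    {"offset": [0, 0, 0], "fingers": 0, "dr": [0, 0, 0]},
    {"offset": [0, 0, 0], "fingers": 0, "dr": [0, 0, 0]},
  ],
)

```text
time_s: 46.9
tool_pos: [0.4662, -0.2462, 0.1273]
tcp_rot: [-1.283, 1.569, 1.875]
wrist_force: [-0.7, 1.5, -0.6]
gripper_width: 0.0247
```

```bash
python3 - <<'E'
from h import *
tgt(.545,-.375,.12,.6)
E
```

```text
t 46.9 pos [ 0.4662 -0.2462  0.1273] ang 0.96 tilt -1.0 w 0.0247 OFFSET [ 0.23  4.34 -2.56] DRx 0.06
```

Call:
drive_tool(
  steps=[
    {"offset": [0, 0.87, -0.51], "fingers": 0, "dr": [0.06, 0, 0]},
    {"offset": [0, 0.87, -0.51], "fingers": 0, "dr": [0, 0, 0]},
    {"offset": [0, 0.87, -0.51], "fingers": 0, "dr": [0, 0, 0]},
    {"offset": [0, 0.87, -0.51], "fingers": 0, "dr": [0, 0, 0]},
    {"offset": [0, 0.87, -0.51], "fingers": 0, "dr": [0, 0, 0]},
    {"offset": [0, 0, 0], "fingers": 0, "dr": [0, 0, 0]},
    {"offset": [0, 0, 0], "fingers": 0, "dr": [0, 0, 0]},
  ],
)

```text
time_s: 47.6
tool_pos: [0.5448, -0.3752, 0.1275]
tcp_rot: [-1.643, 1.569, 1.51]
wrist_force: [0.2, 0.9, -0.3]
gripper_width: 0.0251
```

```bash
python3 - <<'E'
from h import *
w=cam('wrist');np.save('pics/w19.npy',w['M']);cv2.imwrite('pics/w19.png',w['frame'])
tgt(.545,-.375,.0245,.6)
E
```

```text
t 47.65 pos [ 0.5446 -0.3748  0.1277] ang 0.71 tilt -1.0 w 0.025 OFFSET [ 3.44  0.01 -0.01] DRx 0.02
```

Call:
drive_tool(
  steps=[
    {"offset": [0.9, 0, 0], "fingers": 0, "dr": [0, 0, 0]},
    {"offset": [0.9, 0, 0], "fingers": 0, "dr": [0, 0, 0]},
    {"offset": [0.9, 0, 0], "fingers": 0, "dr": [0, 0, 0]},
    {"offset": [0.5, 0, 0], "fingers": 0, "dr": [0, 0, 0]},
    {"offset": [0.22, 0, 0], "fingers": 0, "dr": [0, 0, 0]},
    {"offset": [0, 0, 0], "fingers": 0, "dr": [0, 0, 0]},
    {"offset": [0, 0, 0], "fingers": 30, "dr": [0, 0, 0]},
    {"offset": [0, 0, 0], "fingers": 30, "dr": [0, 0, 0]},
    {"offset": [0, 0, 0], "fingers": 30, "dr": [0, 0, 0]},
    {"offset": [0, 0, 0], "fingers": 30, "dr": [0, 0, 0]},
  ],
)

```text
time_s: 48.65
tool_pos: [0.5444, -0.3779, 0.0258]
tcp_rot: [2.317, 1.57, -0.815]
wrist_force: [0.2, -0.3, -0.1]
gripper_width: 0.0298
```

Call:
drive_tool(
  steps=[
    {"offset": [-0.5, 0, 0], "fingers": 30, "dr": [0, 0, 0]},
    {"offset": [-0.9, 0, 0], "fingers": 30, "dr": [0, 0, 0]},
    {"offset": [-1, 0, 0], "fingers": 50, "dr": [0, 0, 0]},
    {"offset": [-1, -0.5, 0.7], "fingers": 50, "dr": [0, 0, 0]},
    {"offset": [-1, -0.6, 0.9], "fingers": 50, "dr": [0, 0, 0]},
    {"offset": [-1, -0.6, 0.9], "fingers": 50, "dr": [0, 0, 0]},
    {"offset": [-1, -0.6, 0.9], "fingers": 50, "dr": [0, 0, 0]},
    {"offset": [-0.8, 0, 0.7], "fingers": 50, "dr": [0, 0, 0]},
    {"offset": [0, 0, 0], "fingers": 50, "dr": [0, 0, 0]},
    {"offset": [0, 0, 0], "fingers": 50, "dr": [0, 0, 0]},
  ],
)

```text
time_s: 49.65
tool_pos: [0.4206, -0.3103, 0.2422]
tcp_rot: [1.802, 1.567, -1.332]
wrist_force: [-0.1, 0.9, -0.6]
gripper_width: 0.0499
```

```bash
python3 - <<'E'
from h import *
np.set_printoptions(precision=4,suppress=True)
w=cam('wrist');np.save('pics/w20.npy',w['M']);
c=cam('scene')
for n in('spoon_a_center','chopstick_a_center','mug','packet'):
  for t in('wrist','scene'):
    for d in manip.look_for(t,n): print(n,t,np.round(d['location'],4),round(d['score'],2))
hsv=cv2.cvtColor(w['frame'],cv2.COLOR_BGR2HSV)
for y0,y1 in((-.411,-.472),(-.343,-.403)):
    q=np.array([pix(w,(x,y,.012)) for x,y in((.447,y0),(.643,y0),(.643,y1),(.447,y1))]).astype(np.int32)
    k=np.zeros(hsv.shape[:2],np.uint8);cv2.fillPoly(k,[q],1); k&=(hsv[...,1]<70).astype(np.uint8);k[225:]=0
    p=np.column_stack(np.where(k))[:,::-1];P=np.array([plane(w,u,v,.012)[:2] for u,v in p]);print(len(p),P.min(0),P.max(0),'mid',(P.min(0)+P.max(0))/2)
a=w['frame'][0:230,120:560];b=c['frame'][135:215,310:470]
cv2.imwrite('pics/v20.png',cv2.vconcat([cv2.resize(a,(640,335),interpolation=cv2.INTER_CUBIC),cv2.resize(b,(640,260),interpolation=cv2.INTER_CUBIC)]))
tgt(.545,-.375,.0245,.6)
E
```

```text
spoon_a_center scene [ 0.5099 -0.3728  0.0143] 0.5
chopstick_a_center wrist [ 0.551  -0.2466  0.0085] 0.85
mug scene [0.4147 0.5526 0.0677] 0.64
packet scene [0.4605 0.1967 0.0105] 0.84
1665 [ 0.4682 -0.4556] [ 0.6171 -0.4208] mid [ 0.5426 -0.4382]
1692 [ 0.4677 -0.3944] [ 0.6299 -0.36  ] mid [ 0.5488 -0.3772]
t 50.15 pos [ 0.4206 -0.3095  0.2407] ang 0.56 tilt -1.0 w 0.0497 OFFSET [ 7.2   2.23 -4.13] DRx -0.01
```

View pics/v20.png

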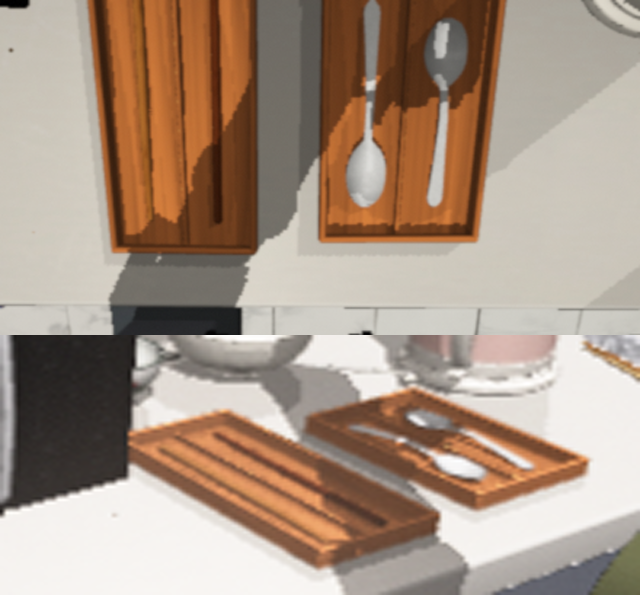

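All four pieces lie flat, one per lane. The dark chopstick's near end is at (218,222) and the mid-brown one's at about (152,220) in the upper crop; in the lower crop they run (215,433)-(383,523) and (160,448)-(352,533). One last check of where the chopsticks sit along the tray.

```bash
python3 - <<'E'
from h import *
np.set_printoptions(precision=4,suppress=True)
c=saved(20);s=cam('scene')
f=lambda u,v:plane(c,120+u*440/640,v*230/335,.012)[:2]
print('near ends',f(218,222),f(152,220))
g=lambda u,v:plane(s,310+u/4,135+(v-335)*80/260,.012)[:2]
for a,b in(((215,433),(383,523)),((160,448),(352,533))): print(g(*a),g(*b),(g(*a)+g(*b))/2)
print('tray centre scene', sum(plane(s,310+u/4,135+(v-335)*80/260,.022)[:2] for u,v in((128,440),(228,411),(438,514),(320,553)))/4)
c=cam('top')
E
```

```text
near ends [ 0.4518 -0.2447] [ 0.4531 -0.1844]
[ 0.6754 -0.2481] [ 0.4472 -0.2414] [ 0.5613 -0.2447]
[ 0.6734 -0.1823] [ 0.4467 -0.2063] [ 0.5601 -0.1943]
tray centre scene [ 0.5584 -0.2163]
```

```bash
python3 -c "
from rig import manip
print(manip.hand_in(), manip.sense()['time_s'])"
```

```text
the job is handed in; nothing more can be done
the job is handed in; nothing more can be done
```

I put both chopsticks in the longer tray and both spoons in the shorter one, one lying flat in each lane. I handed the job in at about 50 s with the gripper clear of everything.

**Mishap:** the first grip on the dark chopstick sat too high, and it slipped out over the trays while being carried. I found it lying across the tray rims and re-gripped it at its middle. Then I placed it in its lane.

**Last checks:**

| Piece | Lane | Measured centre (x, y), m | Comparison |
|---|---|---|---|
| Dark chopstick | right | (0.566, -0.246) | lane middle (0.566, -0.247) |
| Mid-brown chopstick | left | x 0.568, y -0.184 | lane middle (0.566, -0.185) |
| Spoon a (165 mm) | left | (0.549, -0.377) | tray centre (0.545, -0.407) |
| Spoon b (150 mm) | right | (0.543, -0.438) | tray centre (0.545, -0.407) |

The chopstick x values are each stick's near end plus half its length. These are well inside the allowed limits.

- **Packet and mug:** the networks put both within about 4 mm of where they started.
- **Disagreement:** the two cameras differ by about 6 mm on the long tray's x. For the mid-brown chopstick, the scene camera puts its centre at y = -0.194 and its near end about 22 mm to the right of where the wrist camera has it. That end pixel was hard to see; the centre is within its lane either way.
- **Not confirmed:** the networks never reported the mid-brown chopstick separately once it was in the tray, so its place rests on the pictures.

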